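# Set out the tasting board in the date shop

### The job

Set out the tasting board: stand the orange-lidded jar on the cork round next to the bell, the green-lidded jar on the cork round next to the card stand, and the canister, drawn straight up out of its wooden sleeve, on the middle round between them, each well centred on its round; then stand the copper tin centred on top of the orange-lidded jar. Keep everything upright, and leave the blue-lidded jar and the white bowl where they are.

Things in the scene. Friction and masses are not known exactly. Their poses are not given: they have to be found in the camera images.
- board: Fixed pale wooden display board, 110 mm (its x) by 460 mm (its y), 15 mm thick. Origin at the centre of its underside, on the counter; x across it, pointing away from the robot, y along its length, z up. Three flat cork rounds 64 mm across are inlaid flush in its top in a row: one at its centre and one 100 mm to either side of it along y (y = +100 and -100 mm). Bell and card stand are fixed on it near its two ends, which one at which end changes.
- bell: Brass counter bell with a black foot, 60 mm across and 46 mm high, fixed on the board near one end, 195 mm from the board's centre and 95 mm beyond the cork round next to it. Origin at the centre of its underside. Stays there.
- card: Blank white card in a dark wooden stand, 40 mm by 50 mm, 63 mm high, fixed on the board at the end opposite the bell, 195 mm from the board's centre and 95 mm beyond the cork round next to it. Origin at the centre of its underside. Stays there.
- jar_orange_mid (a point): Loose closed glass jar with dark brown dates and an orange lid, round and upright, 56 mm across, 66 mm high, flat lid on top (55 mm across), about 0.3 kg. The point is its centre, 33 mm above its foot. To be moved.
- jar_green_mid (a point): Loose closed glass jar with pale green nuts and a green lid, round and upright, 56 mm across, 66 mm high, flat lid on top (55 mm across), about 0.3 kg. The point is its centre, 33 mm above its foot. To be moved.
- tin_mid (a point): Loose round copper-coloured gift tin with a cream disc on its top, 44 mm across, 50 mm high, upright, about 0.12 kg. The point is its centre, 25 mm above its foot. To be moved.
- canister_mid (a point): Loose round aluminium canister of tasting picks with a red top, 36 mm across, 100 mm high, upright, about 0.15 kg. The point is its centre, 50 mm above its foot. At the start it stands 32 mm deep in the wooden sleeve, a close fit (2 mm wider than the canister), with its centre 58 mm above the counter and its upper 68 mm clear of the sleeve: hold it well above the sleeve and draw it straight up, keeping it vertical, some 40 mm until it is clear.
- sleeve: Fixed brown wooden block, 66 mm by 66 mm, 40 mm high, with a round upright hole 38 mm across and 32 mm deep in the middle of its top, in which the canister stands. Origin at the centre of its underside, on the counter, below the hole's axis; z up. Stays there.
- jar_blue_mid (a point): Loose closed glass jar with light-coloured nuts and a blue lid, round and upright, 56 mm across, 66 mm high, flat lid on top (55 mm across), about 0.3 kg. The point is its centre, 33 mm above its foot. Not part of the display: it stays where it is.
- bowl_mid (a point): Loose white ceramic bowl, round, 72 mm across the rim, 40 mm high. The point is its centre, 20 mm above its foot. Not part of the display: it stays where it is.
Things that resemble listed ones, but are neither listed nor needed, are in the scene too. Of the things that look like the part that bears jar_green_mid, take the one that is farthest to the robot's right at the start. What is shaped like the part that bears tin_mid but pink is not meant.

How it is judged:
On the way:
1. the canister has been drawn straight up out of the sleeve: its foot just about level with the sleeve top or higher while still over the hole (within 20 mm) and upright (z of canister_mid in the frame of sleeve above 0.086 m and horizontal distance between canister_mid and sleeve below 0.02 m and angle between canister_mid's own z axis and vertical below 0.2 rad).
At the end, for the whole second after the job is handed in: Orange-lidded jar on the round next to the bell, green-lidded jar on the round next to the card stand, canister on the middle round, tin on the orange lid, each within about 13 mm of centre; all four upright within 7 degrees, released, at rest (x of jar_orange_mid in the frame of board between -0.013 and 0.013 m and horizontal distance between jar_orange_mid and bell between 0.082 and 0.108 m and horizontal distance between jar_orange_mid and board between 0.085 and 0.115 m and z of jar_orange_mid in the frame of board between 0.042 and 0.054 m and x of jar_green_mid in the frame of board between -0.013 and 0.013 m and horizontal distance between jar_green_mid and card between 0.082 and 0.108 m and horizontal distance between jar_green_mid and board between 0.085 and 0.115 m and z of jar_green_mid in the frame of board between 0.042 and 0.054 m and horizontal distance between canister_mid and board below 0.013 m and z of canister_mid in the frame of board between 0.059 and 0.071 m and horizontal distance between tin_mid and jar_orange_mid below 0.013 m and z of tin_mid in the frame of board between 0.099 and 0.113 m and angle between each of jar_orange_mid, jar_green_mid, canister_mid, tin_mid's own z axis and vertical below 0.12 rad and linear speed of each of jar_orange, jar_green, canister, tin below 0.02 m/s and angular speed of each of jar_orange, jar_green, canister, tin below 0.2 rad/s); the robot touches nothing.
It fails at once if a jar, the canister or the tin is tipped more than 35 degrees (angle between any of jar_orange_mid, jar_green_mid, canister_mid, tin_mid's own z axis and vertical above 0.61 rad).
It fails at once if the blue-lidded jar, which is to stay where it is, is shifted more than 20 mm or tipped (distance of jar_blue_mid from where it was at the start of the episode above 0.02 m or angle between jar_blue_mid's own z axis and vertical above 0.35 rad).
It fails at once if the white bowl, which is to stay where it is, is shifted more than 20 mm or tipped (distance of bowl_mid from where it was at the start of the episode above 0.02 m or angle between bowl_mid's own z axis and vertical above 0.35 rad).
It also fails if it takes over 128 s, if anything falls off the work surface, if the arm or the gripper's body presses on something with over 40 N, if the wrist force passes 120 N, or if a joint passes its speed limit or range.

### The arm

A 7-joint arm with a two-finger parallel gripper is mounted at the origin on the work surface. World frame = base frame: x ahead of the robot, y to its left, z up, the work surface at z = 0. Lengths are in m, angles in rad, forces in N, time in s.
With the tool pointing down it reaches from about 0.4 to 0.85 m from the base axis. Payload 4.5 kg.
Tool frame: the origin (TCP) lies between the finger pads; the fingertips stand 8 mm ahead of it and the grasp point (between the pads) lies 11 mm behind it; z points along the fingers, y is the direction in which the jaws open and shut (so a half turn about z gives the same grasp; the last joint's range is limited). The gripper opens to 88 mm and grips with 3 to 60 N. Pads are 18 mm wide; open, the fingers measure 123 mm over their backs; the gripper's body (75 mm by 187 mm) begins 45 mm behind the grasp point.
Start: joints at [1.347, 0.689, -0.195, 1.565, 0.157, 0.902, -0.215], TCP at [0.159, -0.604, 0.247] pointing down, gripper open.
Joint ranges: [-3.01, 3.01], [-0.46, 2.08], [-1.47, 1.51], [0.13, 2.56], [-1, 4.14], [0.04, 2.09], [-2.66, 2.66]. Speed limits (rad/s): [2.57, 2.57, 3.14, 3.14, 3.14, 3.14, 3.14].

### API

Orientations are given as a unit quaternion [x, y, z, w].
In Python, from plant import r gives the robot as it stands.
- The arm moves only by the tool carry_out, never from a script. Its argument "commands" is a list that holds one entry, the list of rows, each a list of 7 numbers: the turn, a rotation vector about the tool's x, y, z in rad, then the shift along the tool's x, y, z in cm, then the finger opening in cm, from 0 to 8.81. A call has 1 to 10 rows; each row is the pose to reach, as a shift and turn from the pose commanded when the call began, along the tool's axes at that moment; what a row does not reach only later rows make up. A row lasts 1/12 s, in which the tool goes at most 41.7 mm and 7.16 degrees, less where a joint would pass 70% of its speed; a pose out of reach is approached as far as the arm can. A call with a gripper value outside its range is refused whole. The fingers move at their own pace and stop on an object; "force" is the grip in N (left out, the last holds). Time passes only in rows, so rows that repeat a pose let the fingers close. It gives the time, the measured TCP pose, the force and the opening at its end, in the units of the state.
- r.get_state(): the state, without advancing time (a new reading comes with each control period).
- r.snapshot(name): name is "scene" or "side" or "wrist"; returns a dict with "pixels" (480x640x3 uint8, red, green, blue), "mtx" (3x3 intrinsics, pixels), "xyz" and "rotation" of the camera in the world. Camera axes: x right, y down, z forward; pixel columns grow to the right and rows downward; lengths in m; the calibration is good to about 2 mm. A picture is of the moment at which its call begins. There is no depth.
- r.finish_job(): hands the job in, once; it reports no verdict.
The state is a dict: "clock": time; "q": joint angles; "qd": joint speeds; "joint_torque": joint torques, N m; "tool_pos": TCP position; "eef_rot": TCP orientation; "contact_force": force on the tool from outside, world axes, zero at the start; "moment": the same for the moment, N m; "opening": opening from 0.0 (shut) to 1.0 (fully open).
Only numpy, scipy, OpenCV 4.12 (cv2) and the standard library are available. Lean on these libraries where they do the work, as an engineer would, in place of code of your own. Each camera call takes 0.05 s, during which the arm holds its last target.

## Working session

There is one attempt and no reset: what is moved stays moved. The work goes in short steps, Python scripts to look and compute and a tool call to move; the robot and the scene stay as the last step left them, time stands still between calls to the robot, and variables do not carry over. Pictures are saved under pics/ and viewed, and the job is handed in when it is done.

Besides the shell and the picture viewer there is one more tool, called as name(argument=value, ...) on one line, values as JSON. carry_out: Moves the arm, as the interface text tells. Its arguments: {"type":"object","properties":{"commands":{"type":"array"},"force":{"type":"number"}},"required":["commands"]}

```bash
ls; mkdir -p pics; python3 - <<'E'
from plant import r
import cv2,numpy as np
print(r.get_state())
for n in ["scene","side","wrist"]:
    s=r.snapshot(n); cv2.imwrite(f"pics/{n}0.png",s["pixels"][:,:,::-1]); print(n,np.round(s["mtx"],1).tolist(),np.round(s["xyz"],3),np.round(s["rotation"],3).tolist())
E
```

```text
pics
{'clock': 0.0, 'q': array([ 1.34681119,  0.68997254, -0.19450995,  1.56629014,  0.15731619,
        0.90251985, -0.21510816]), 'qd': array([-1.38078616e-03,  1.70356696e-04,  1.13654734e-03,  1.05283733e-03,
       -1.80442911e-03,  1.42600611e-03,  6.84441289e-05]), 'joint_torque': array([-6.86243329e-04, -5.27563262e+01, -1.26645830e+00, -1.53424323e+01,
       -5.24367637e-02,  6.62291277e-03,  1.85309350e-04]), 'tool_pos': array([ 0.15913212, -0.60378602,  0.24593143]), 'eef_rot': array([ 9.91699526e-01,  1.28573884e-01, -1.88275215e-04, -8.78545777e-04]), 'contact_force': array([-0.16370979, -0.62175262, -0.57143784]), 'moment': array([ 0.01736236, -0.01583323, -0.05054979]), 'opening': 0.9990702482025302}
scene [[620.4, 0.0, 317.0], [0.0, 620.4, 240.9], [0.0, 0.0, 1.0]] [ 1.281 -0.123  1.065] [0.732, 0.608, -0.198, -0.236]
side [[473.7, 0.0, 327.1], [0.0, 473.7, 234.6], [0.0, 0.0, 1.0]] [0.08  0.666 0.756] [-0.291, 0.855, -0.409, 0.129]
wrist [[365.1, 0.0, 322.4], [0.0, 365.1, 238.2], [0.0, 0.0, 1.0]] [ 0.234 -0.583  0.385] [0.783, -0.603, -0.093, 0.12]
```

View pics/scene0.png

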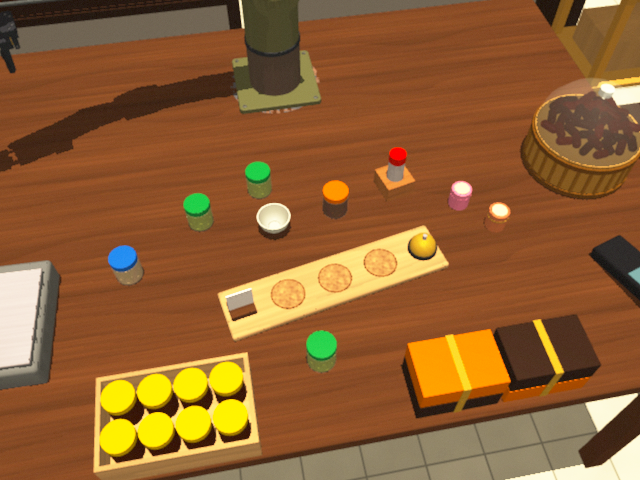

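View pics/side0.png

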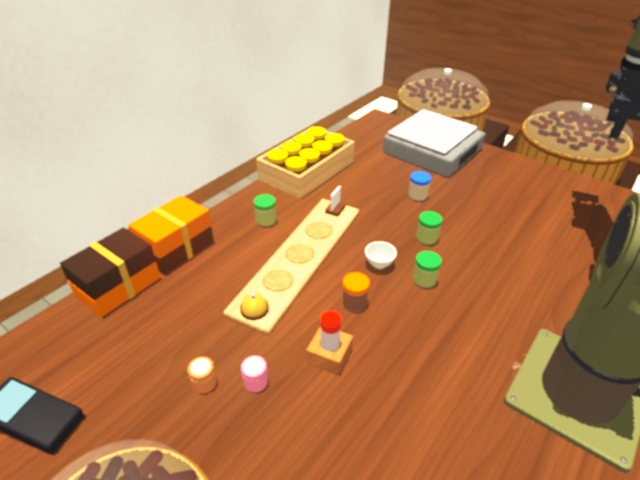

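View pics/wrist0.png

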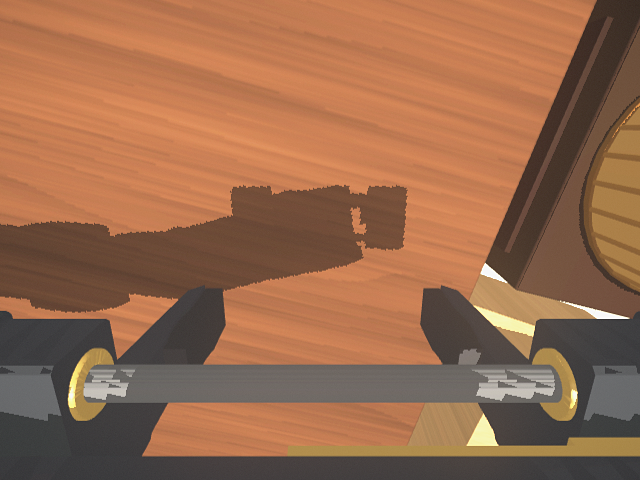

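```bash
cat > h.py <<'E'
from plant import r
import cv2,numpy as np
from scipy.spatial.transform import Rotation as R
from scipy.optimize import least_squares
def snap(n,save=None):
    s=r.snapshot(n)
    if save: cv2.imwrite(f"pics/{save}.png",s["pixels"][:,:,::-1])
    s["R"]=R.from_quat(s["rotation"]).as_matrix() if np.size(s["rotation"])==4 else np.array(s["rotation"])
    return s
def proj(s,P):
    c=(np.atleast_2d(P)-s["xyz"])@s["R"]; u=c@np.array(s["mtx"]).T
    return u[:,:2]/u[:,2:]
def ray(s,uv,z):
    d=s["R"]@np.linalg.solve(s["mtx"],[uv[0],uv[1],1]); t=(z-s["xyz"][2])/d[2]
    return s["xyz"]+t*d
a=np.linspace(0,2*np.pi,180)
def disc(x,y,z,rad): return np.c_[x+rad*np.cos(a),y+rad*np.sin(a),0*a+z]
def blob(s,seed,dh=10,smin=90,vmin=40,box=40,hue=None):
    hsv=cv2.cvtColor(s["pixels"],cv2.COLOR_RGB2HSV).astype(int)
    h0=hsv[seed[1],seed[0]][0] if hue is None else hue
    d=np.abs((hsv[...,0]-h0+90)%180-90)
    m=((d<=dh)&(hsv[...,1]>=smin)&(hsv[...,2]>=vmin)).astype(np.uint8)
    w=np.zeros_like(m); w[max(0,seed[1]-box):seed[1]+box,max(0,seed[0]-box):seed[0]+box]=1; m*=w
    n,l,st,_=cv2.connectedComponentsWithStats(m)
    i=l[seed[1],seed[0]]
    x,y,w_,h_,A=st[i]
    return (l==i) if i else None,(x,y,w_,h_,A)
def fit(s,bb,z,rad):
    x,y,w,h,_=bb
    def f(p):
        q=proj(s,disc(p[0],p[1],z,rad)); return [q[:,0].min()-(x-.5),q[:,0].max()-(x+w-.5),q[:,1].min()-(y-.5)]
    p0=ray(s,(x+w/2,y+w/3),z)[:2]
    o=least_squares(f,p0); return o.x,o.fun
E
python3 - <<'E'
from h import *
S=snap("scene");D=snap("side")
T={"orange":((335,190),(356,282),.066,.0275),"greenA":((197,203),(430,219),.066,.0275),"greenB":((258,170),(428,260),.066,.0275),"greenC":((321,342),(265,201),.066,.0275),
"blue":((123,256),(420,178),.066,.0275),"can":((397,155),(331,320),.108,.018)}
for k,(u,v,z,rad) in T.items():
    for s,p in((S,u),(D,v)):
        m,b=blob(s,p)
        print(k,s["pixels"][p[1],p[0]],[int(t) for t in b],*[np.round(t,4) for t in fit(s,b,z,rad)])
# white tops: print hsv
def up(s,c,n,k=6):
    x,y,w=c; cr=s["pixels"][y-w:y+w,x-w:x+w,::-1]; return cv2.resize(cr,None,fx=k,fy=k,interpolation=cv2.INTER_CUBIC)
cv2.imwrite("pics/crop_tin.png",np.hstack([up(S,(485,205,32),0),up(D,(220,372,32),0)]))
cv2.imwrite("pics/crop_board.png",cv2.resize(S["pixels"][220:340,210:460,::-1],None,fx=3.2,fy=3.2))
cv2.imwrite("pics/crop_green.png",np.hstack([up(S,(197,210,32),0),up(D,(430,225,32),0)]))
E
```

```text
orange [255 149   0] [295, 150, 80, 80, 6400] [0.3587 0.0839] [ 27.4862 -27.4709   0.9086]
orange [255 201   0] [343, 272, 27, 20, 439] [0.4425 0.0667] [ 0.1586 -0.1586  0.0102]
greenA [ 33 207  73] [184, 194, 26, 23, 471] [ 0.4281 -0.2231] [-0.2932  0.2939 -0.0098]
greenA [ 68 244 104] [420, 212, 21, 16, 273] [ 0.4222 -0.2211] [-0.9868  0.9828 -0.0638]
greenB [ 26 208  73] [246, 162, 24, 22, 416] [ 0.3605 -0.0867] [-0.7097  0.7105 -0.0235]
greenB [ 67 244  99] [417, 251, 24, 20, 367] [ 0.3562 -0.0871] [-0.7487  0.7452 -0.0485]
greenC [ 40 211  79] [307, 331, 30, 30, 705] [ 0.793  -0.0278] [-0.5029  0.5026 -0.0167]
greenC [ 88 245 103] [254, 195, 21, 13, 215] [ 0.7859 -0.0258] [-0.503   0.5058 -0.0325]
blue [ 33 141 242] [108, 245, 29, 26, 585] [ 0.5338 -0.3758] [ 0.2229 -0.2239  0.0075]
blue [ 69 184 254] [411, 172, 20, 13, 193] [ 0.5301 -0.3731] [-0.1784  0.1779 -0.0115]
can [254   0   0] [388, 147, 20, 20, 329] [0.403  0.2104] [ 1.4906 -1.4884  0.0335]
can [255  51   9] [291, 280, 80, 80, 5144] [0.4485 0.1482] [ 30.5297 -30.5685   1.3544]
```

View pics/crop_tin.png

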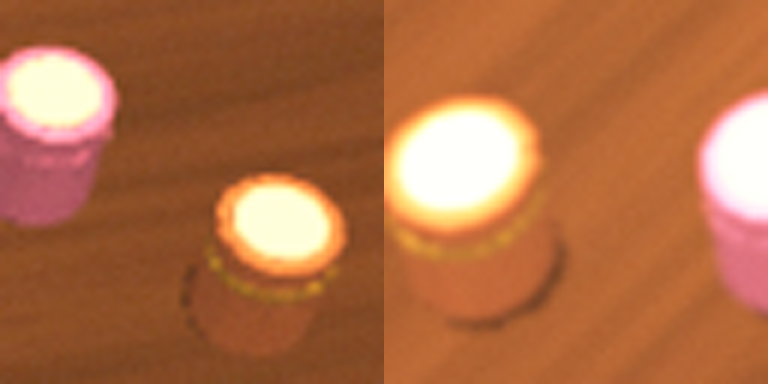

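View pics/crop_board.png

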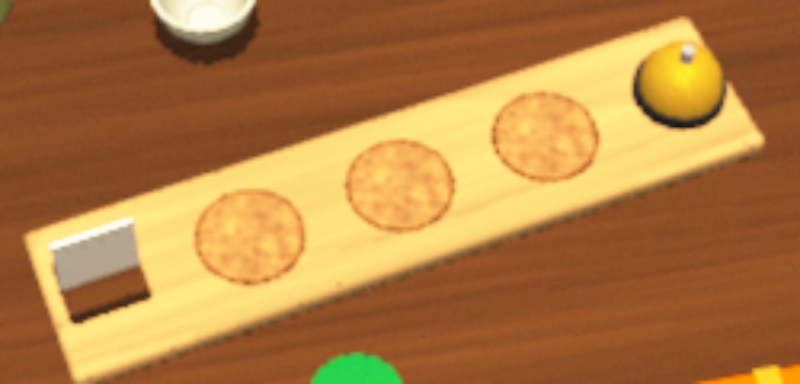

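View pics/crop_green.png

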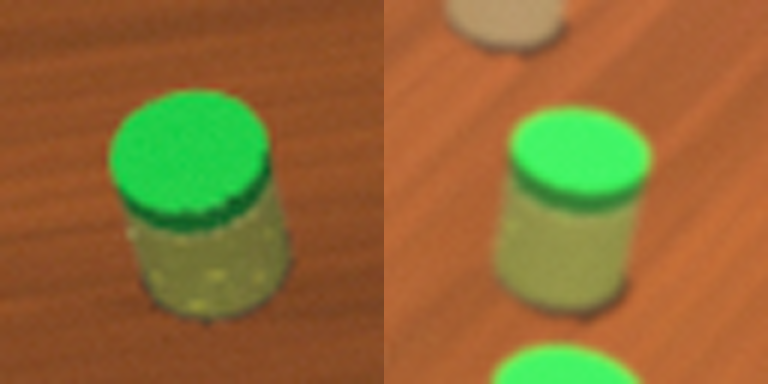

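```bash
python3 - <<'E'
from h import *
S=snap("scene");D=snap("side")
m,b=blob(S,(335,188),dh=6,smin=200,vmin=190); print("or",b,fit(S,b,.066,.0275))
m,b=blob(D,(356,282),dh=10,smin=200,vmin=200); print("orD",b,fit(D,b,.066,.0275))
m,b=blob(D,(331,318),dh=8,smin=200,vmin=200,box=14,hue=3); print("canD",b,fit(D,b,.108,.018))
print("tin",fit(S,(489,202,22,0,0),.05,.022))
print("tinD",fit(D,(188.5,356,25.5,0,0),.05,.022))
for c in [(250,236),(400,185),(545,136)]:
    p=ray(S,(210+(c[0]+.5)/3.2-.5,220+(c[1]+.5)/3.2-.5),.015); print("cork",p,proj(D,p))
w=lambda s,x0,y0,dx,dy,k,n: cv2.imwrite(n,cv2.resize(s["pixels"][y0:y0+dy,x0:x0+dx,::-1],None,fx=k,fy=k,interpolation=cv2.INTER_CUBIC))
w(D,220,180,150,160,4*.9,"pics/bD.png"); w(S,370,140,60,60,8,"pics/sl.png");w(D,300,300,60,75,8,"pics/slD.png")
w(S,250,190,50,50,8,"pics/bowl.png")
E
```

```text
or (np.int32(322), np.int32(180), np.int32(27), np.int32(21), np.int32(441)) (array([0.44326094, 0.06776476]), array([ 0.4971157 , -0.49683317,  0.01644755]))
orD (np.int32(343), np.int32(272), np.int32(27), np.int32(20), np.int32(438)) (array([0.44253515, 0.06666133]), array([ 0.15859578, -0.15864248,  0.01022574]))
canD (np.int32(320), np.int32(310), np.int32(22), np.int32(22), np.int32(404)) (array([0.40451451, 0.20709909]), array([ 0.91196858, -0.9131444 ,  0.04054428]))
tin (array([0.54865291, 0.39800659]), array([ 0.32910242, -0.32781441,  0.00864979]))
tinD (array([0.54614838, 0.39487069]), array([-0.11852268,  0.11972545, -0.00612991]))
cork [ 0.64725848 -0.0675841   0.015     ] [[317.58761186 229.7018235 ]]
cork [0.62790589 0.03053333 0.015     ] [[298.46603805 253.28423507]]
cork [0.60876725 0.12864532 0.015     ] [[276.70887103 279.98601483]]
```

View pics/bD.png

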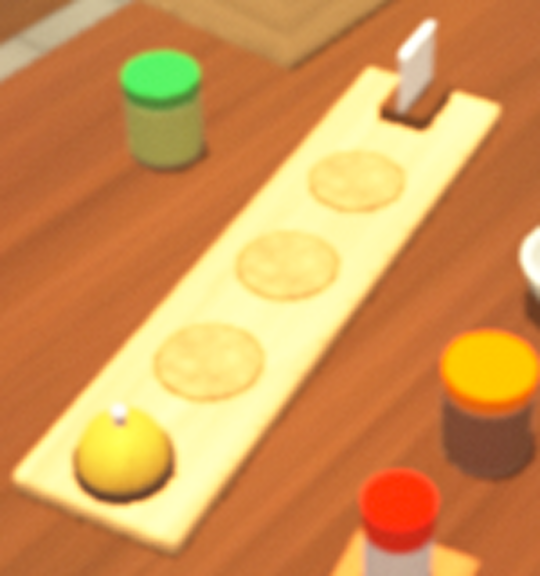

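View pics/sl.png

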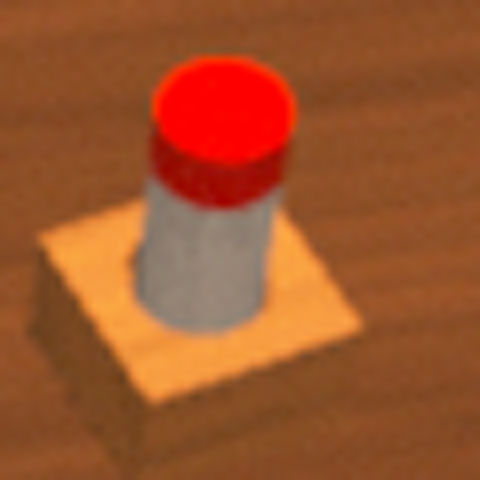

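View pics/slD.png

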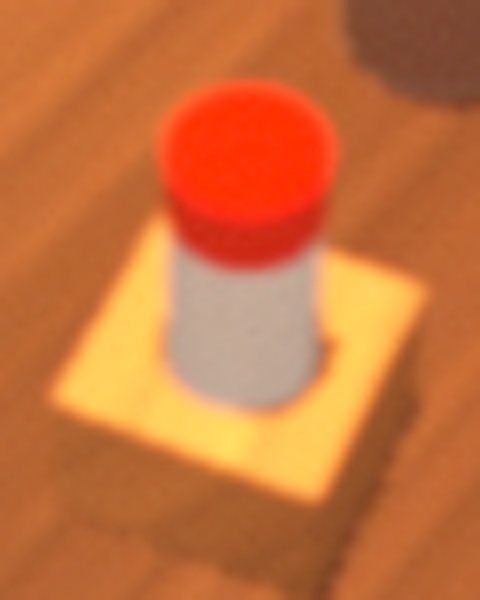

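View pics/bowl.png

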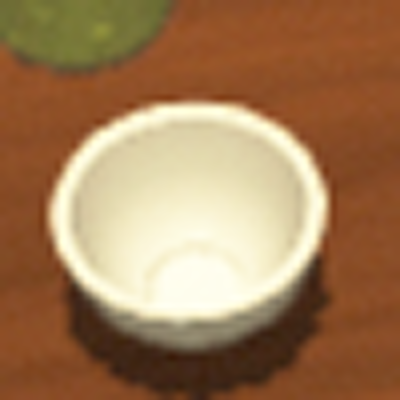

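```bash
cat >> h.py <<'E'
def go(x,y,z,yaw=None):
    """z = grasp point height; yaw = angle deg of jaw axis; prints turn about tool z and shift cm"""
    s=r.get_state(); Q=R.from_quat(s["eef_rot"]); M=Q.as_matrix()
    tgt=np.array([x,y,z-0.011])
    sh=M.T@(tgt-s["tool_pos"])*100
    ya=np.degrees(np.arctan2(M[1,1],M[0,1]))
    out=""
    if yaw is not None:
        yr=np.radians(yaw); ty=np.array([np.cos(yr),np.sin(yr),0]); tz=np.array([0,0,-1.]); T=np.c_[np.cross(ty,tz),ty,tz]
        out=np.round((Q.inv()*R.from_matrix(T)).as_rotvec(),3)
    g=s["tool_pos"]-0.011*M[:,2]
    print("shift",np.round(sh,2),"turn",out,"now g",np.round(g,4),"yaw",round(ya,1),"tilt",np.round(M[:2,2],3),"F",np.round(s["contact_force"],1),"op",round(s["opening"]*88.1,1),"t",round(s["clock"],2),"q",np.round(s["q"],2))
E
python3 - <<'E'
from h import *
S=snap("scene");D=snap("side")
C=np.array([ray(S,(210+(c[0]+.5)/3.2-.5,220+(c[1]+.5)/3.2-.5),.015) for c in [(250,236),(400,185),(545,136)]])
E=np.array([ray(D,c,.015) for c in [(318.8,229.7),(299.6,253.3),(277.7,279.9)]])
print(C,E,(C+E)/2)
print("can",fit(S,(389,147,18,0,0),.108,.018)[0], fit(D,(320.5,310,22,0,0),.108,.018)[0])
print("bowl",fit(S,(256,203,35,0,0),.04,.036)[0],"pink",ray(S,(461,187),.05))
go(.425,-.222,.2,11)
E
```

```text
[[ 0.64725848 -0.0675841   0.015     ]
 [ 0.62790589  0.03053333  0.015     ]
 [ 0.60876725  0.12864532  0.015     ]] [[ 0.64488037 -0.06947313  0.015     ]
 [ 0.62577222  0.02892554  0.015     ]
 [ 0.60722675  0.12709679  0.015     ]] [[ 0.64606942 -0.06852862  0.015     ]
 [ 0.62683905  0.02972944  0.015     ]
 [ 0.607997    0.12787106  0.015     ]]
can [0.40292279 0.21043597] [0.4038111  0.20655038]
bowl [ 0.46891326 -0.06989319] pink [0.47390452 0.33867071 0.05      ]
shift [ 35.43 -30.19   5.77] turn [-0.    -0.    -1.505] now g [ 0.1594 -0.6043  0.2577] yaw -75.2 tilt [-0.  0.] F [ 0.4 -0.1 -0.2] op 88.1 t 0.45 q [ 1.35  0.69 -0.19  1.57  0.16  0.9  -0.22]
```

Green-lidded candidates in the scene view are (197,205), (258,172) and (321,345). I choose (197,205), since it has the lowest y and is farthest right; the crop shows green lid and pale green nuts. For the tin, the copper one is at (497,212) and the pink one at (460,188), so I take the copper one.

carry_out(commands=[[[0,0,-0.1,2.4,-2,0.4,8.8],[0,0,-0.2,4.8,-4,0.8,8.8],[0,0,-0.3,7.2,-6,1.2,8.8],[0,0,-0.4,9.6,-8,1.6,8.8],[0,0,-0.5,12,-10,2,8.8],[0,0,-0.6,14.4,-12,2.4,8.8],[0,0,-0.7,16.8,-14,2.8,8.8],[0,0,-0.8,19.2,-16,3.2,8.8],[0,0,-0.9,21.6,-18,3.6,8.8],[0,0,-1.0,24,-20,4,8.8]]])

```text
clock: 1.28
tool_pos: [0.3412, -0.3487, 0.2068]
eef_rot: [0.807, 0.59, 0.0, 0.0]
contact_force: [1.3, -0.6, -0.1]
opening: 1.005
```

```bash
python3 -c "
from h import *
go(.425,-.222,.2,11)"
```

```text
shift [14.62  4.14  1.78] turn [ 0.001  0.001 -0.5  ] now g [ 0.3412 -0.3487  0.2178] yaw -17.7 tilt [ 0.001 -0.001] F [ 1.3 -0.6 -0.1] op 88.5 t 1.28 q [ 0.97  0.6  -0.42  2.01  0.41  0.62 -0.04]
```

carry_out(commands=[[[0,0,-0.08,2.5,0.7,0.3,8.8],[0,0,-0.17,5,1.4,0.6,8.8],[0,0,-0.25,7.5,2.1,0.9,8.8],[0,0,-0.33,10,2.8,1.2,8.8],[0,0,-0.42,12.5,3.5,1.5,8.8],[0,0,-0.5,14.6,4.1,1.8,8.8],[0,0,-0.5,14.6,4.1,1.8,8.8],[0,0,-0.5,14.6,4.1,1.8,8.8]]])

```text
clock: 1.95
tool_pos: [0.4251, -0.2226, 0.1887]
eef_rot: [0.637, 0.771, 0.0, 0.0]
contact_force: [0.0, -0.4, 0.5]
opening: 0.998
```

```bash
python3 -c "
from h import *
go(.425,-.222,.04,11)
snap('wrist','w1')"
```

```text
shift [ 0.06 -0.   15.97] turn [ 0.    -0.    -0.003] now g [ 0.4251 -0.2226  0.1997] yaw 10.8 tilt [0. 0.] F [ 0.  -0.4  0.5] op 87.9 t 1.95 q [ 0.71  0.64 -0.51  2.04  0.54  0.6   0.01]
```

View pics/w1.png

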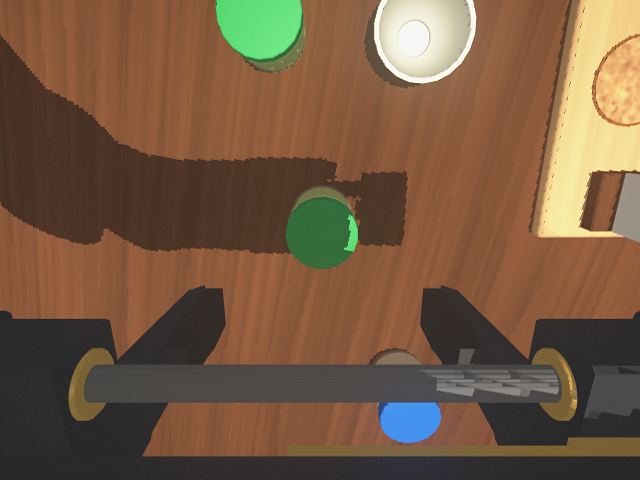

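The wrist view shows the chosen green lid, in shadow, centred near (322,232). The bowl is near (425,40) and the blue jar near (409,416).

```bash
python3 -c "
from h import *
s=snap('wrist')
for uv,z in [((322,232.5),.066),((409,420),.066),((426,37),.04)]: print(ray(s,uv,z))
print(fit(s,(287,197,70.5,0,0),.066,.0275))"
```

```text
[ 0.42356278 -0.22267531  0.066     ]
[ 0.53207074 -0.37986468  0.066     ]
[ 0.47031895 -0.07574524  0.04      ]
(array([ 0.42343579, -0.22301969]), array([-1.52899904,  1.52873065,  0.0913704 ]))
```

carry_out(commands=[[[0,0,0,0,-0.1,3,8.8],[0,0,0,0,-0.1,6,8.8],[0,0,0,0,-0.1,9,8.8],[0,0,0,0,-0.1,11.5,8.8],[0,0,0,0,-0.1,13.5,8.8],[0,0,0,0,-0.1,15,8.8],[0,0,0,0,-0.1,16,8.8],[0,0,0,0,-0.1,16,8.8]]])

```text
clock: 2.72
tool_pos: [0.422, -0.2248, 0.0272]
eef_rot: [0.639, 0.769, -0.001, -0.001]
contact_force: [-0.1, 0.2, 0.3]
opening: 0.998
```

carry_out(commands=[[[0,0,0,0,0,0,5],[0,0,0,0,0,0,5],[0,0,0,0,0,0,5],[0,0,0,0,0,0,5],[0,0,0,0,0,0,5],[0,0,0,0,0,0,5]]], force=25)

```text
clock: 3.22
tool_pos: [0.4241, -0.2239, 0.0293]
eef_rot: [0.638, 0.77, 0.0, 0.001]
contact_force: [-0.6, -0.5, 3.4]
opening: 0.627
```

```bash
python3 -c "
from h import *
go(.425,-.222,.13,11)
snap('side','s2')"
```

```text
shift [ 0.17  0.14 -8.97] turn [ 0.002  0.001 -0.005] now g [ 0.4241 -0.2239  0.0403] yaw 10.7 tilt [ 0.002 -0.   ] F [-0.6 -0.5  3.4] op 55.2 t 3.22 q [ 0.47  0.91 -0.13  2.13  0.83  0.14 -0.24]
```

View pics/s2.png

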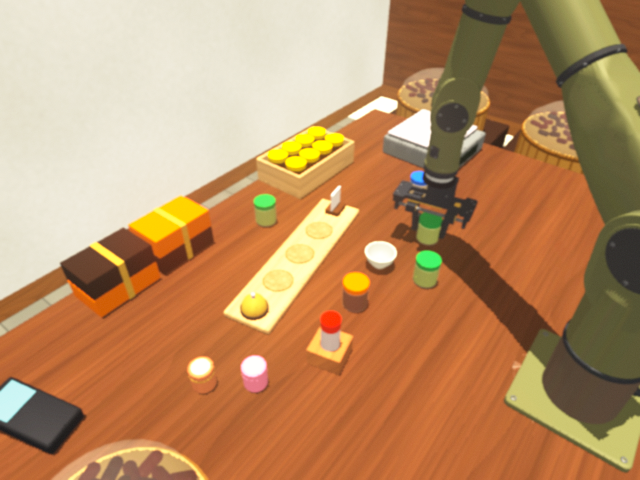

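carry_out(commands=[[[0,0,0,0,0,-1,5],[0,0,0,0,0,-3,5],[0,0,0,0,0,-5,5],[0,0,0,0,0,-7,5],[0,0,0,0,0,-8.5,5],[0,0,0,0,0,-9,5],[0,0,0,0,0,-9,5]]])

```text
clock: 3.85
tool_pos: [0.4235, -0.2241, 0.1194]
eef_rot: [0.638, 0.77, 0.0, 0.001]
contact_force: [-0.4, -0.2, -3.4]
opening: 0.626
```

```bash
python3 -c "
from h import *
go(.646,-.0685,.13,11)"
```

```text
shift [11.17 24.74  0.06] turn [ 0.001  0.001 -0.006] now g [ 0.4235 -0.2241  0.1304] yaw 10.7 tilt [ 0.001 -0.001] F [-0.4 -0.2 -3.4] op 55.2 t 3.85 q [ 0.63  0.75 -0.39  2.1   0.69  0.42 -0.12]
```

carry_out(commands=[[[0,0,0,1,2.2,0,5],[0,0,0,2.4,5.3,0,5],[0,0,0,3.9,8.6,0,5],[0,0,0,5.4,12,0,5],[0,0,0,6.9,15.3,0,5],[0,0,0,8.3,18.5,0,5],[0,0,0,9.6,21.4,0,5],[0,0,0,10.6,23.6,0,5],[0,0,0,11.1,24.7,0,5],[0,0,0,11.1,24.7,0,5]]])

```text
clock: 4.68
tool_pos: [0.647, -0.0648, 0.1167]
eef_rot: [0.636, 0.771, 0.001, -0.001]
contact_force: [0.6, -0.1, -3.1]
opening: 0.63
```

```bash
python3 -c "
from h import *
go(.646,-.0685,.055,11)
snap('wrist','w3')"
```

```text
shift [-0.36 -0.18  7.27] turn [ 0.001 -0.002 -0.001] now g [ 0.647  -0.0648  0.1277] yaw 10.9 tilt [0.    0.002] F [ 0.6 -0.1 -3.1] op 55.5 t 4.68 q [ 0.27  0.92 -0.46  1.58  0.53  0.78 -0.22]
```

View pics/w3.png

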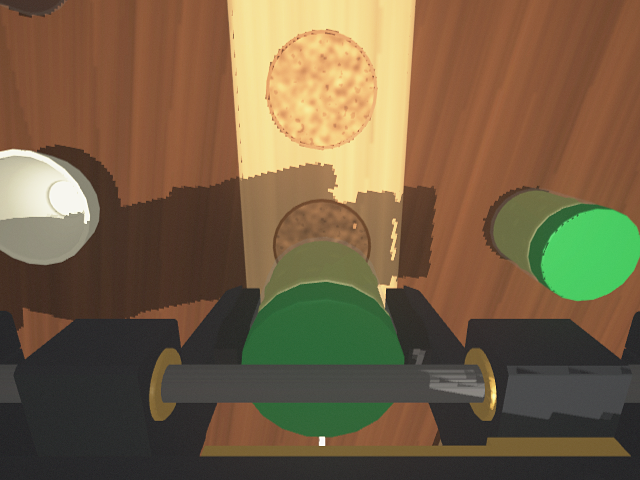

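The held jar is over the board. The target round shows in shadow near (322,245) and the middle round near (322,89).

```bash
python3 -c "
from h import *
s=snap('wrist')
print(ray(s,(321.5,88.5),.015)); print(fit(s,(274,200,97,0,0),.015,.032)); print(fit(s,(267,30,110,0,0),.015,.032))
go(.646,-.0685,.055,11)"
```

```text
[0.62552681 0.03060654 0.015     ]
(array([ 0.64475994, -0.06832185]), array([ 2.41738461, -2.41544948, -0.17928742]))
(array([0.62548833, 0.0307697 ]), array([ 2.64222545, -2.63605583, -0.19392871]))
shift [0.01 0.24 7.27] turn [-0.004  0.001 -0.004] now g [ 0.6439 -0.0689  0.1277] yaw 10.8 tilt [-0.004 -0.001] F [-0.2  0.3 -3.9] op 55.8 t 4.78 q [ 0.28  0.91 -0.46  1.58  0.53  0.78 -0.22]
```

carry_out(commands=[[[0,0,0,0,0.1,1.5,5],[0,0,0,0,0.1,3,5],[0,0,0,0,0.1,4.5,5],[0,0,0,0,0.1,5.7,5],[0,0,0,0,0.1,6.4,5],[0,0,0,0,0.1,6.9,5],[0,0,0,0,0.1,7.1,5],[0,0,0,0,0.1,7.1,5],[0,0,0,0,0.1,7.1,5]]])

```text
clock: 5.53
tool_pos: [0.6469, -0.0685, 0.0482]
eef_rot: [0.638, 0.77, 0.0, 0.0]
contact_force: [0.8, -0.1, -3.2]
opening: 0.626
```

```bash
python3 -c "
from h import *
go(.6455,-.0685,.055,11)"
```

```text
shift [ 0.03 -0.14  0.42] turn [ 0.001  0.    -0.005] now g [ 0.6469 -0.0685  0.0592] yaw 10.7 tilt [ 0.001 -0.   ] F [ 0.8 -0.1 -3.2] op 55.2 t 5.53 q [ 0.25  1.01 -0.41  1.6   0.58  0.66 -0.27]
```

carry_out(commands=[[[0,0,0,0,-0.1,0.2,5],[0,0,0,0,-0.1,0.35,5],[0,0,0,0,-0.1,0.4,5],[0,0,0,0,-0.1,0.4,5]]])

```text
clock: 5.87
tool_pos: [0.6457, -0.0688, 0.0445]
eef_rot: [0.638, 0.77, 0.0, 0.0]
contact_force: [-1.2, -0.4, 2.3]
opening: 0.627
```

```bash
python3 -c "
from h import *
go(.6455,-.0685,.055,11)"
```

```text
shift [ 0.03 -0.02  0.05] turn [ 0.001  0.001 -0.005] now g [ 0.6457 -0.0688  0.0555] yaw 10.7 tilt [ 0.001 -0.   ] F [-1.2 -0.4  2.3] op 55.3 t 5.87 q [ 0.25  1.01 -0.41  1.6   0.58  0.65 -0.27]
```

Force changed sign, so the jar is down. Open and rise.

carry_out(commands=[[[0,0,0,0,0,0,7],[0,0,0,0,0,0,8.8],[0,0,0,0,0,0,8.8],[0,0,0,0,0,0,8.8],[0,0,0,0,0,-2,8.8],[0,0,0,0,0,-5,8.8],[0,0,0,0,0,-8,8.8],[0,0,0,0,0,-11,8.8],[0,0,0,0,0,-14,8.8]]])

```text
clock: 6.62
tool_pos: [0.6453, -0.0686, 0.185]
eef_rot: [0.638, 0.77, 0.0, -0.0]
contact_force: [0.8, -0.0, 0.5]
opening: 0.998
```

```bash
python3 -c "
from h import *
go(.443,.067,.19,11)
snap('scene','s4')
"
```

```text
shift [ 17.09 -17.35   0.61] turn [-0.    -0.    -0.005] now g [ 0.6453 -0.0686  0.196 ] yaw 10.7 tilt [-0.  0.] F [ 0.8 -0.   0.5] op 87.9 t 6.62 q [ 0.3   0.83 -0.5   1.54  0.47  0.9  -0.18]
```

View pics/s4.png

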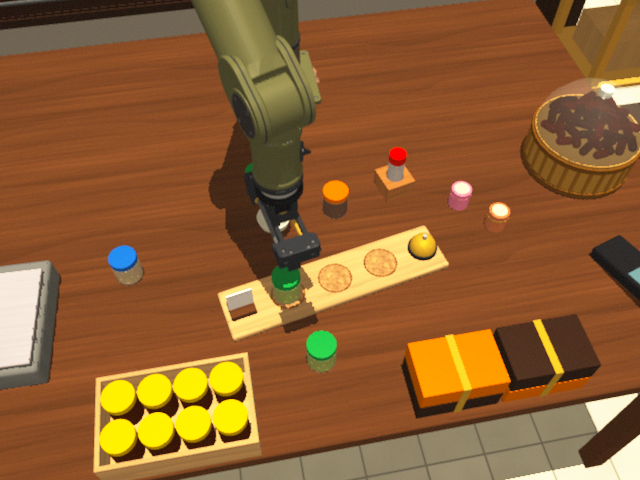

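The green-lidded jar stands on its round near (287,285). Next is the orange one.

carry_out(commands=[[[0,0,0,2,-2,0,8.8],[0,0,0,4.4,-4.4,0,8.8],[0,0,0,6.8,-6.9,0.2,8.8],[0,0,0,9.2,-9.4,0.3,8.8],[0,0,0,11.6,-11.9,0.4,8.8],[0,0,0,14,-14.3,0.5,8.8],[0,0,0,16,-16.3,0.6,8.8],[0,0,0,17.1,-17.3,0.6,8.8],[0,0,0,17.1,-17.3,0.6,8.8],[0,0,0,17.1,-17.3,0.6,8.8]]])

```text
clock: 7.5
tool_pos: [0.444, 0.0675, 0.1779]
eef_rot: [0.637, 0.771, 0.0, 0.0]
contact_force: [-0.7, 0.8, 0.3]
opening: 1.002
```

```bash
python3 -c "
from h import *
s=snap('wrist','w5')
go(.443,.067,.04,11)
m,b=blob(s,(322,232),dh=8,smin=150,vmin=40,box=70,hue=17);print(b,fit(s,b,.066,.0275))
"
```

```text
shift [ 0.05 -0.2  14.88] turn [ 0.001  0.    -0.005] now g [0.4448 0.0669 0.1888] yaw 10.7 tilt [ 0.001 -0.   ] F [0.4 0.8 0.5] op 87.7 t 7.55 q [ 0.02  0.62 -0.42  2.14  0.53  0.49 -0.63]
(np.int32(286), np.int32(197), np.int32(89), np.int32(81), np.int32(4749)) (array([0.44879465, 0.07195115]), array([ 6.17141263, -6.17478469, -0.38353357]))
```

View pics/w5.png

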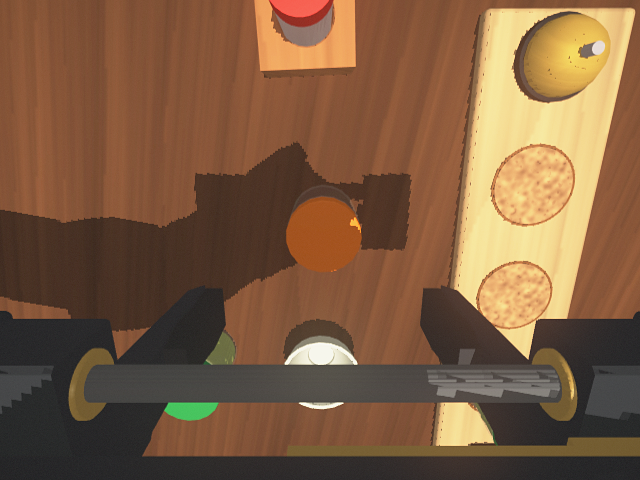

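```bash
python3 -c "
from h import *
s=snap('wrist')
print(ray(s,(323.5,234.5),.066),ray(s,(533,184.5),.015),ray(s,(514.5,295),.015),ray(s,(318,24),.04))
go(.443,.067,.04,11)
"
```

```text
[0.44519814 0.0700963  0.066     ] [0.61085198 0.12955251 0.015     ] [0.6303011  0.03040445 0.015     ] [0.41565064 0.20658495 0.04      ]
shift [ 0.09 -0.23 14.87] turn [ 0.001  0.    -0.007] now g [0.4451 0.0665 0.1887] yaw 10.6 tilt [ 0.002 -0.   ] F [ 0.4  0.2 -0. ] op 88.0 t 7.6 q [ 0.02  0.62 -0.42  2.14  0.53  0.49 -0.63]
```

carry_out(commands=[[[0,0,0,0.2,-0.1,3,8.8],[0,0,0,0.2,-0.1,6,8.8],[0,0,0,0.2,-0.1,8.5,8.8],[0,0,0,0.2,-0.1,11,8.8],[0,0,0,0.2,-0.1,13,8.8],[0,0,0,0.2,-0.1,14.3,8.8],[0,0,0,0.2,-0.1,14.9,8.8],[0,0,0,0.2,-0.1,14.9,8.8],[0,0,0,0.2,-0.1,14.9,8.8]]])

```text
clock: 8.35
tool_pos: [0.444, 0.0679, 0.0278]
eef_rot: [0.639, 0.769, 0.0, 0.001]
contact_force: [0.1, -0.2, -0.4]
opening: 0.996
```

carry_out(commands=[[[0,0,0,0,0,0,5],[0,0,0,0,0,0,5],[0,0,0,0,0,0,5],[0,0,0,0,0,0,5],[0,0,0,0,0,0,5],[0,0,0,0,0,0,5]]], force=25)

```text
clock: 8.85
tool_pos: [0.4431, 0.0689, 0.029]
eef_rot: [0.638, 0.77, 0.0, 0.0]
contact_force: [1.0, 0.1, -0.3]
opening: 0.627
```

```bash
python3 -c "
from h import *
go(.608,.1285,.13,11)"
```

```text
shift [ 2.8  17.32 -8.98] turn [ 0.001  0.    -0.005] now g [0.4431 0.0689 0.04  ] yaw 10.7 tilt [ 0.001 -0.   ] F [ 1.   0.1 -0.3] op 55.2 t 8.85 q [-0.22  0.91 -0.05  2.23  1.5   0.04 -1.57]
```

carry_out(commands=[[[0,0,0,0,0,-1,5],[0,0,0,0,0,-2.5,5],[0,0,0,0,0,-4,5],[0,0,0,0,0,-5.5,5],[0,0,0,0,0,-7,5],[0,0,0,0,0,-8.5,5],[0,0,0,0,0,-9,5],[0,0,0,0,0,-9,5]]])

```text
clock: 9.52
tool_pos: [0.4427, 0.0688, 0.1196]
eef_rot: [0.638, 0.77, 0.001, 0.0]
contact_force: [-0.2, -0.1, -3.4]
opening: 0.628
```

```bash
python3 -c "
from h import *
go(.608,.1285,.13,11)"
```

```text
shift [ 2.81 17.35  0.08] turn [ 0.001 -0.    -0.006] now g [0.4427 0.0688 0.1306] yaw 10.7 tilt [0.001 0.   ] F [-0.2 -0.1 -3.4] op 55.3 t 9.52 q [ 0.06  0.75 -0.52  2.19  0.93  0.43 -1.02]
```

carry_out(commands=[[[0,0,0,0.3,1.5,0,5],[0,0,0,0.7,4,0,5],[0,0,0,1.1,6.8,0,5],[0,0,0,1.6,9.6,0,5],[0,0,0,2,12.4,0,5],[0,0,0,2.4,15,0,5],[0,0,0,2.7,16.7,0,5],[0,0,0,2.8,17.3,0,5],[0,0,0,2.8,17.3,0,5],[0,0,0,2.8,17.3,0,5]]])

```text
clock: 10.35
tool_pos: [0.6055, 0.128, 0.1175]
eef_rot: [0.638, 0.77, -0.002, -0.0]
contact_force: [-0.1, 0.3, -2.6]
opening: 0.624
```

```bash
python3 -c "
from h import *
s=snap('wrist','w6')
go(.608,.1285,.055,11)"
```

```text
shift [0.03 0.31 7.38] turn [-0.003  0.002 -0.004] now g [0.6053 0.1278 0.1288] yaw 10.8 tilt [-0.003 -0.002] F [-0.6 -0.2 -3.4] op 55.4 t 10.4 q [ 0.06  0.92 -0.65  1.67  0.73  0.81 -0.73]
```

View pics/w6.png

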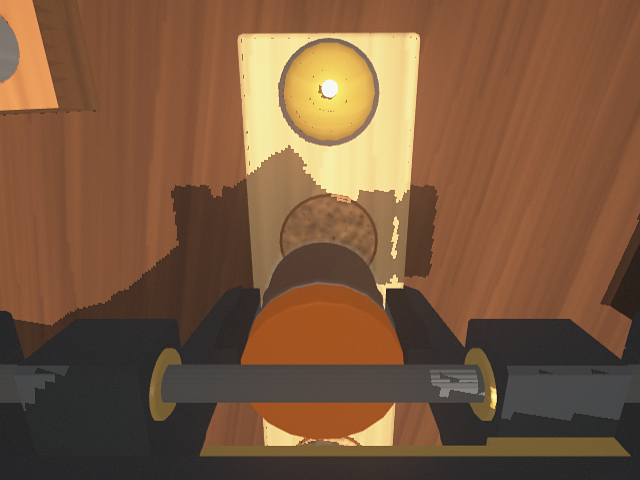

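carry_out(commands=[[[0,0,0,0,0.2,1.5,5],[0,0,0,0,0.2,3,5],[0,0,0,0,0.2,4.5,5],[0,0,0,0,0.2,5.7,5],[0,0,0,0,0.2,6.4,5],[0,0,0,0,0.2,6.9,5],[0,0,0,0,0.2,7.1,5],[0,0,0,0,0.2,7.1,5],[0,0,0,0,0.2,7.1,5]]])

```text
clock: 11.15
tool_pos: [0.6095, 0.1292, 0.0483]
eef_rot: [0.638, 0.77, 0.0, 0.0]
contact_force: [0.4, -0.1, -1.9]
opening: 0.628
```

```bash
python3 -c "
from h import *
go(.608,.1285,.055,11)"
```

```text
shift [-0.04 -0.16  0.43] turn [ 0.001 -0.    -0.005] now g [0.6095 0.1292 0.0593] yaw 10.7 tilt [0.001 0.   ] F [ 0.4 -0.1 -1.9] op 55.3 t 11.15 q [ 0.03  1.02 -0.58  1.68  0.81  0.7  -0.8 ]
```

carry_out(commands=[[[0,0,0,0,-0.1,0.2,5],[0,0,0,0,-0.1,0.35,5],[0,0,0,0,-0.1,0.4,5],[0,0,0,0,-0.1,0.4,5],[0,0,0,0,-0.1,0.4,5]]])

```text
clock: 11.57
tool_pos: [0.6082, 0.1287, 0.0441]
eef_rot: [0.638, 0.77, -0.0, 0.0]
contact_force: [-0.6, -1.1, -1.3]
opening: 0.628
```

carry_out(commands=[[[0,0,0,0,0,0,7],[0,0,0,0,0,0,8.8],[0,0,0,0,0,0,8.8],[0,0,0,0,0,0,8.8],[0,0,0,0,0,-2,8.8],[0,0,0,0,0,-5,8.8],[0,0,0,0,0,-8,8.8],[0,0,0,0,0,-11,8.8],[0,0,0,0,0,-14,8.8],[0,0,0,0,0,-16,8.8]]])

```text
clock: 12.4
tool_pos: [0.609, 0.1295, 0.207]
eef_rot: [0.638, 0.77, 0.002, 0.001]
contact_force: [0.4, -0.3, -0.3]
opening: 0.997
```

```bash
python3 -c "
from h import *
go(.4035,.2085,.21,11)
snap('scene','s7')
snap('wrist','w7')
"
```

```text
shift [ 11.58 -18.72   0.75] turn [ 0.003 -0.001 -0.005] now g [0.6089 0.1295 0.218 ] yaw 10.7 tilt [0.003 0.001] F [ 0.4 -0.3 -0.3] op 87.8 t 12.4 q [ 0.1   0.82 -0.72  1.6   0.63  0.97 -0.65]
```

View pics/s7.png

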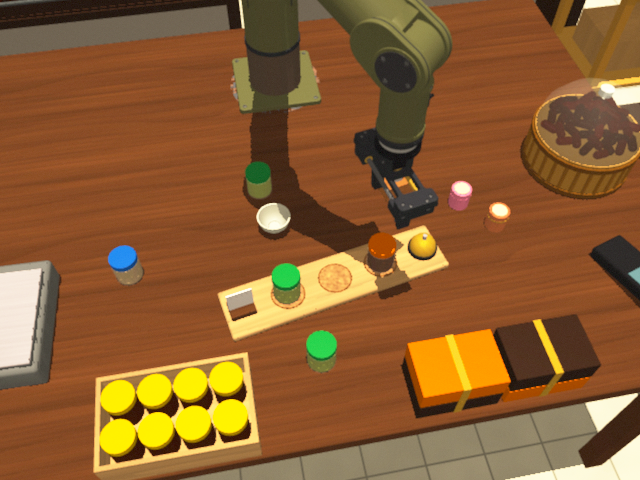

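View pics/w7.png

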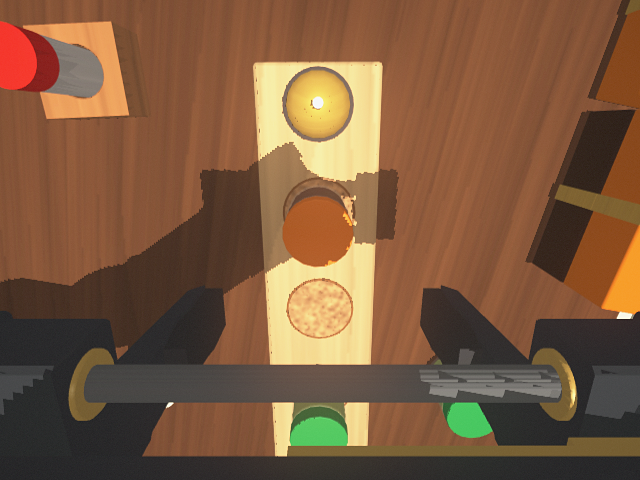

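Both jars look centred on their rounds, with the orange lid at (382,245) and the green at (287,278). Next is the canister.

carry_out(commands=[[[0,0,0,1,-2,0.1,8.8],[0,0,0,2.8,-4.6,0.2,8.8],[0,0,0,4.4,-7.2,0.3,8.8],[0,0,0,6,-9.8,0.4,8.8],[0,0,0,7.6,-12.4,0.5,8.8],[0,0,0,9.2,-15,0.6,8.8],[0,0,0,10.6,-17.2,0.7,8.8],[0,0,0,11.6,-18.7,0.7,8.8],[0,0,0,11.6,-18.7,0.7,8.8],[0,0,0,11.6,-18.7,0.7,8.8]]])

```text
clock: 13.33
tool_pos: [0.4023, 0.208, 0.1965]
eef_rot: [0.637, 0.771, -0.001, 0.0]
contact_force: [0.4, -0.3, -0.4]
opening: 1.002
```

```bash
python3 -c "
from h import *
r.snapshot('wrist');r.snapshot('wrist');s=snap('wrist','w8')
go(.4035,.2085,.085,11)
"
```

```text
shift [ 0.13 -0.03 12.25] turn [ 0.     0.001 -0.007] now g [0.404  0.2074 0.2075] yaw 10.6 tilt [ 0.    -0.001] F [ 0.  -0.2  0.1] op 87.9 t 13.48 q [-0.14  0.63 -0.69  2.1   0.68  0.64 -1.12]
```

View pics/w8.png

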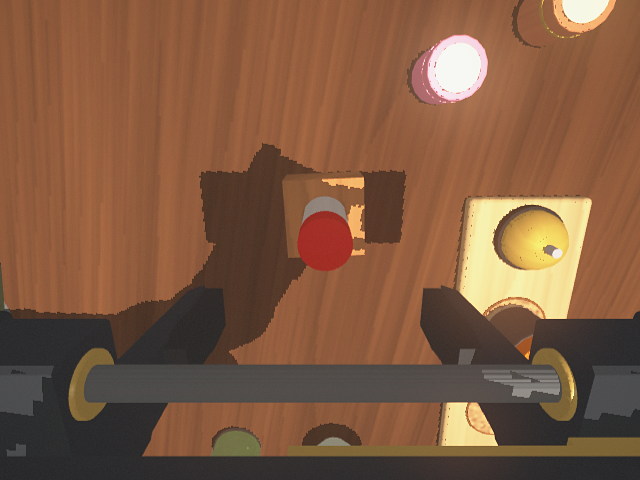

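The red top is centred near (325,241), with the sleeve around it.

```bash
python3 -c "
from h import *
s=snap('wrist')
cv2.imwrite('pics/w8c.png',cv2.resize(s['pixels'][160:290,260:390,::-1],None,fx=4.5,fy=4.5))
m,b=blob(s,(325,243),dh=6,smin=180,vmin=60,box=50);print(b,fit(s,b,.108,.018)); ys,xs=np.nonzero(m);print(ray(s,(xs.mean(),ys.mean()),.108))
print([proj(s,[.404,.209,z])[0] for z in (.0,.108)])
go(.4035,.2085,.085,11)
"
```

```text
(np.int32(297), np.int32(212), np.int32(56), np.int32(59), np.int32(2610)) (array([0.40393735, 0.21505448]), array([ 0.43557416, -0.43557627, -0.01990859]))
[0.40423488 0.21324949 0.108     ]
[array([322.75958741, 209.673929  ]), array([322.88559424, 246.99698549])]
shift [ 0.12 -0.03 12.25] turn [ 0.     0.    -0.007] now g [0.404  0.2074 0.2075] yaw 10.6 tilt [ 0. -0.] F [ 0.1  0.3 -0.2] op 88.0 t 13.53 q [-0.14  0.63 -0.69  2.1   0.68  0.64 -1.12]
```

View pics/w8c.png

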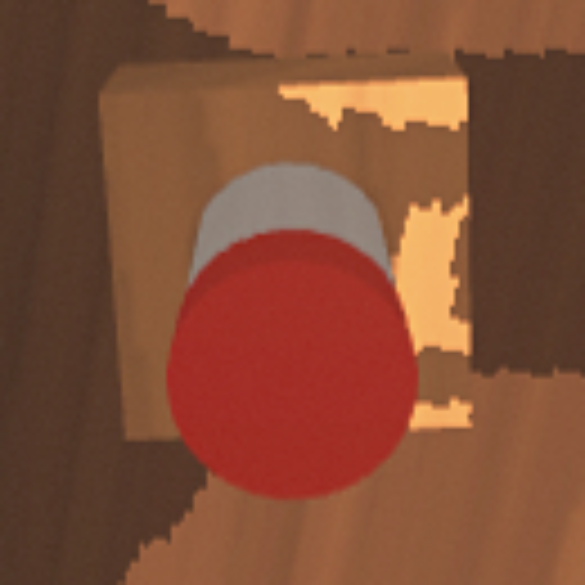

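carry_out(commands=[[[0,0,0,0.3,0,2,8.8],[0,0,0,0.3,0,4,8.8],[0,0,0,0.3,0,6,8.8],[0,0,0,0.3,0,8,8.8],[0,0,0,0.3,0,10,8.8],[0,0,0,0.3,0,11.5,8.8],[0,0,0,0.3,0,12.2,8.8],[0,0,0,0.3,0,12.2,8.8],[0,0,0,0.3,0,12.2,8.8],[0,0,0,0.3,0,12.2,8.8]]])

```text
clock: 14.37
tool_pos: [0.403, 0.2109, 0.0751]
eef_rot: [0.638, 0.77, 0.0, 0.0]
contact_force: [-1.0, -0.5, 0.3]
opening: 0.996
```

```bash
python3 -c "
from h import *
go(.404,.210,.085,11)
s=snap('wrist','w9')
"
```

```text
shift [-0.11  0.08  0.11] turn [ 0.001 -0.    -0.006] now g [0.403  0.2109 0.0861] yaw 10.7 tilt [0.001 0.   ] F [-1.  -0.5  0.3] op 87.7 t 14.37 q [-0.36  0.83 -0.36  2.19  1.04  0.3  -1.45]
```

View pics/w9.png

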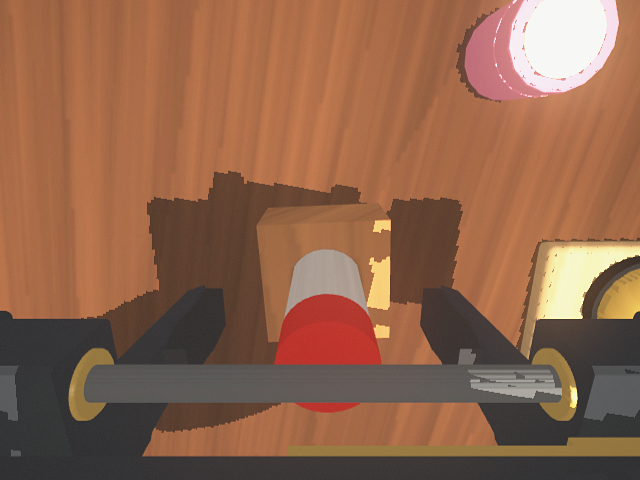

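The canister sits about 5 px, or 2 mm, right of the finger centre. I'll shift by that and then close gently.

carry_out(commands=[[[0,0,0,0,0.1,0,8.8],[0,0,0,0,0.2,0,8.8],[0,0,0,0,0.2,0,6],[0,0,0,0,0.2,0,4.5],[0,0,0,0,0.2,0,4.2],[0,0,0,0,0.2,0,4.2],[0,0,0,0,0.2,0,4.2],[0,0,0,0,0.2,0,4.2]]], force=10)

```text
clock: 15.08
tool_pos: [0.4042, 0.2113, 0.0748]
eef_rot: [0.638, 0.77, -0.0, 0.0]
contact_force: [0.2, -0.5, 1.4]
opening: 0.571
```

```bash
python3 -c "
from h import *
go(.404,.210,.085,11)
s=snap('wrist','w10')
cv2.imwrite('pics/w10c.png',s['pixels'][200:480,160:480,::-1].repeat(2,0).repeat(2,1))
"
```

```text
shift [-0.12 -0.04  0.08] turn [-0.     0.    -0.005] now g [0.4042 0.2113 0.0858] yaw 10.7 tilt [-0. -0.] F [ 0.2 -0.5  1.4] op 50.3 t 15.08 q [-0.36  0.83 -0.36  2.19  1.04  0.31 -1.44]
```

View pics/w10c.png

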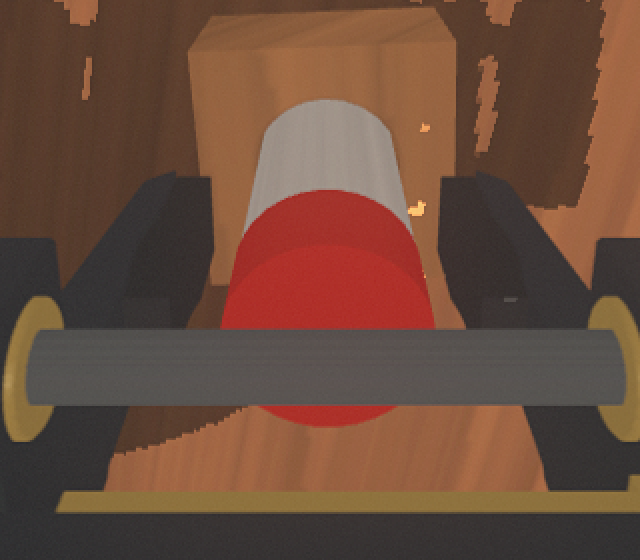

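The canister is centred between the fingers: disc centre 327, finger centre 326.

carry_out(commands=[[[0,0,0,0,0,0,4],[0,0,0,0,0,0,3.6],[0,0,0,0,0,0,3.2],[0,0,0,0,0,0,3.2],[0,0,0,0,0,0,3.2],[0,0,0,0,0,0,3.2]]], force=10)

```text
clock: 15.63
tool_pos: [0.4043, 0.2113, 0.0748]
eef_rot: [0.638, 0.77, -0.0, 0.0]
contact_force: [0.3, 0.1, -0.3]
opening: 0.407
```

carry_out(commands=[[[0,0,0,0,0,0,3.2],[0,0,0,0,0,0,3.2],[0,0,0,0,0,-0.3,3.2],[0,0,0,0,0,-0.6,3.2]]], force=20)

```text
clock: 15.97
tool_pos: [0.4039, 0.2111, 0.0809]
eef_rot: [0.638, 0.77, -0.001, -0.0]
contact_force: [0.1, 0.3, -1.5]
opening: 0.402
```

```bash
python3 -c "
from h import *
go(.404,.210,.14,11)
"
```

```text
shift [-0.11 -0.02 -4.81] turn [-0.001  0.001 -0.005] now g [0.4039 0.2111 0.0919] yaw 10.7 tilt [-0.001 -0.001] F [ 0.1  0.3 -1.5] op 35.5 t 15.97 q [-0.34  0.82 -0.39  2.18  1.01  0.33 -1.42]
```

carry_out(commands=[[[0,0,0,0,0,-0.8,3.2],[0,0,0,0,0,-1.6,3.2],[0,0,0,0,0,-2.4,3.2],[0,0,0,0,0,-3.2,3.2],[0,0,0,0,0,-4.2,3.2],[0,0,0,0,0,-5.4,3.2],[0,0,0,0,0,-6.8,3.2],[0,0,0,0,0,-8,3.2],[0,0,0,0,0,-8.8,3.2],[0,0,0,0,0,-8.8,3.2]]])

```text
clock: 16.8
tool_pos: [0.4047, 0.2116, 0.1702]
eef_rot: [0.638, 0.77, 0.001, 0.0]
contact_force: [-0.4, -0.7, -1.5]
opening: 0.405
```

```bash
python3 -c "
from h import *
go(.6265,.030,.17,11)
snap('side','s11')
"
```

```text
shift [-21.96  18.42   1.14] turn [ 0.002 -0.001 -0.005] now g [0.4047 0.2116 0.1812] yaw 10.7 tilt [0.002 0.001] F [-0.4 -0.7 -1.5] op 35.7 t 16.8 q [-0.18  0.67 -0.63  2.12  0.75  0.58 -1.18]
```

View pics/s11.png

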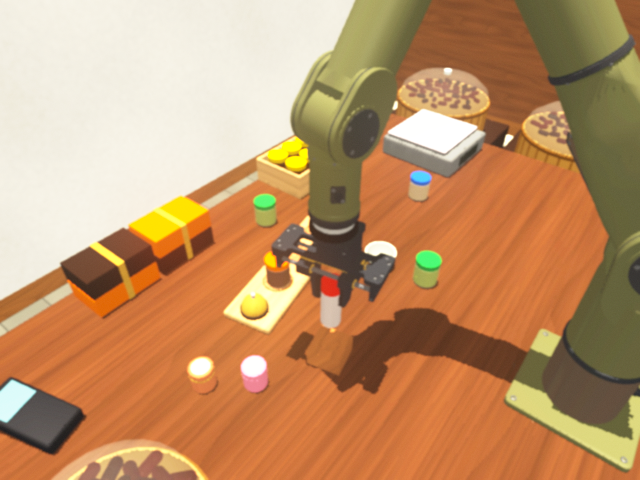

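The canister is out and upright at (331,300). Now carry it to the middle round.

carry_out(commands=[[[0,0,0,-1.5,1.2,0,3.2],[0,0,0,-4,3.4,0,3.2],[0,0,0,-6.8,5.7,0,3.2],[0,0,0,-9.6,8,0,3.2],[0,0,0,-12.4,10.4,0,3.2],[0,0,0,-15.2,12.7,0,3.2],[0,0,0,-18,15.1,0,3.2],[0,0,0,-20.2,17,0,3.2],[0,0,0,-21.5,18,0,3.2],[0,0,0,-22,18.4,0,3.2]]])

```text
clock: 17.68
tool_pos: [0.6274, 0.0256, 0.167]
eef_rot: [0.64, 0.768, -0.001, 0.0]
contact_force: [-0.1, 1.0, -1.9]
opening: 0.401
```

carry_out(commands=[[[0,0,0,0,0,0,3.2],[0,0,0,0,0,0,3.2],[0,0,0,0,0,0,3.2]]])

```text
clock: 17.93
tool_pos: [0.6245, 0.0313, 0.1687]
eef_rot: [0.637, 0.771, -0.0, -0.001]
contact_force: [-0.6, 0.6, -0.9]
opening: 0.403
```

```bash
python3 -c "
from h import *
go(.6265,.030,.0928,11)
snap('wrist','w12')
"
```

```text
shift [-0.18  0.19  8.69] turn [-0.002 -0.001 -0.002] now g [0.6245 0.0313 0.1797] yaw 10.9 tilt [-0.002  0.001] F [-0.6  0.6 -0.9] op 35.5 t 17.93 q [ 0.25  0.87 -0.71  1.62  0.68  0.92 -0.53]
```

View pics/w12.png

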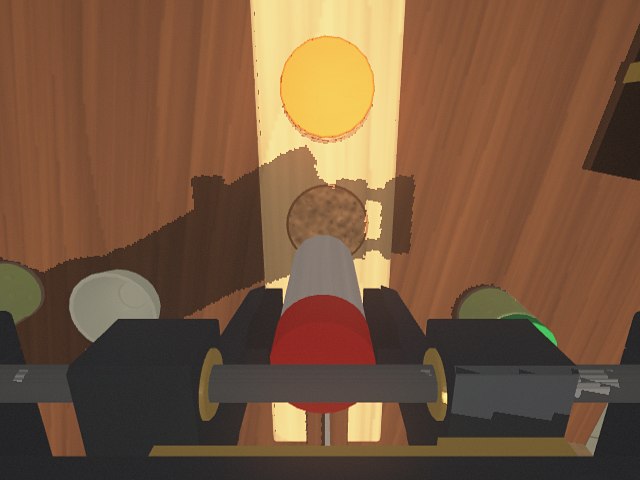

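carry_out(commands=[[[0,0,0,-0.1,0.1,1.5,3.2],[0,0,0,-0.1,0.2,3,3.2],[0,0,0,-0.1,0.2,4.5,3.2],[0,0,0,-0.1,0.2,6,3.2],[0,0,0,-0.1,0.2,7.2,3.2],[0,0,0,-0.1,0.2,8,3.2],[0,0,0,-0.1,0.2,8.2,3.2],[0,0,0,-0.1,0.2,8.2,3.2],[0,0,0,-0.1,0.2,8.2,3.2],[0,0,0,-0.1,0.2,8.2,3.2]]])

```text
clock: 18.82
tool_pos: [0.6287, 0.029, 0.0877]
eef_rot: [0.638, 0.77, 0.001, 0.001]
contact_force: [0.2, -0.4, -1.7]
opening: 0.405
```

```bash
python3 -c "
from h import *
go(.6265,.030,.0928,11)
snap('wrist','w13')
"
```

```text
shift [ 0.14 -0.2   0.59] turn [ 0.002  0.    -0.005] now g [0.6287 0.029  0.0987] yaw 10.7 tilt [0.002 0.   ] F [ 0.2 -0.4 -1.7] op 35.7 t 18.82 q [ 0.22  0.98 -0.64  1.65  0.78  0.78 -0.6 ]
```

View pics/w13.png

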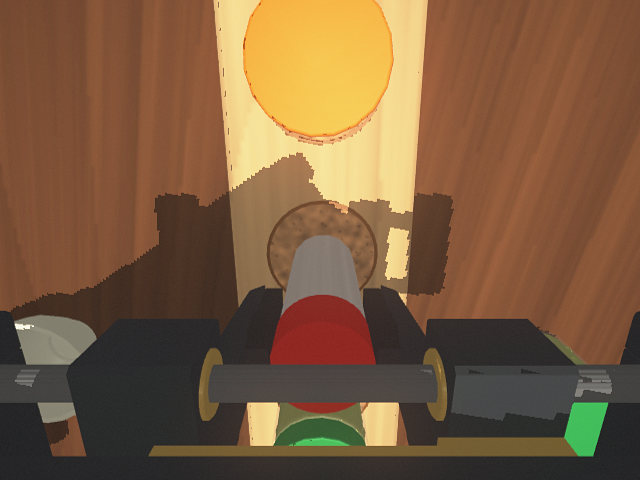

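carry_out(commands=[[[0,0,0,0.1,-0.1,0.2,3.2],[0,0,0,0.1,-0.1,0.4,3.2],[0,0,0,0.1,-0.1,0.5,3.2],[0,0,0,0.1,-0.1,0.55,3.2],[0,0,0,0.1,-0.1,0.6,3.2],[0,0,0,0.1,-0.1,0.6,3.2],[0,0,0,0.1,-0.1,0.6,3.2]]])

```text
clock: 19.45
tool_pos: [0.627, 0.0296, 0.0818]
eef_rot: [0.638, 0.77, -0.0, 0.0]
contact_force: [-1.0, -0.5, 5.7]
opening: 0.399
```

```bash
python3 -c "
from h import *
go(.6265,.030,.0928,11)
"
```

```text
shift [ 0.05 -0.04  0.  ] turn [ 0.     0.001 -0.005] now g [0.627  0.0296 0.0928] yaw 10.7 tilt [ 0.    -0.001] F [-1.  -0.5  5.7] op 35.1 t 19.45 q [ 0.22  0.98 -0.63  1.66  0.78  0.77 -0.61]
```

carry_out(commands=[[[0,0,0,0,0,0,4],[0,0,0,0,0,0,5],[0,0,0,0,0,0,7],[0,0,0,0,0,0,8.8],[0,0,0,0,0,0,8.8],[0,0,0,0,0,-2,8.8],[0,0,0,0,0,-5,8.8],[0,0,0,0,0,-8,8.8],[0,0,0,0,0,-11,8.8],[0,0,0,0,0,-12,8.8]]])

```text
clock: 20.28
tool_pos: [0.629, 0.0307, 0.2053]
eef_rot: [0.638, 0.77, 0.003, 0.002]
contact_force: [0.6, 0.8, -0.4]
opening: 0.995
```

```bash
python3 -c "
from h import *
go(.547,.3965,.17,11)
snap('scene','s14')
"
```

```text
shift [37.46 -1.29  4.64] turn [ 0.007 -0.    -0.005] now g [0.6289 0.0307 0.2163] yaw 10.7 tilt [0.006 0.002] F [ 0.6  0.8 -0.4] op 87.6 t 20.28 q [ 0.27  0.83 -0.74  1.58  0.64  0.98 -0.49]
```

View pics/s14.png

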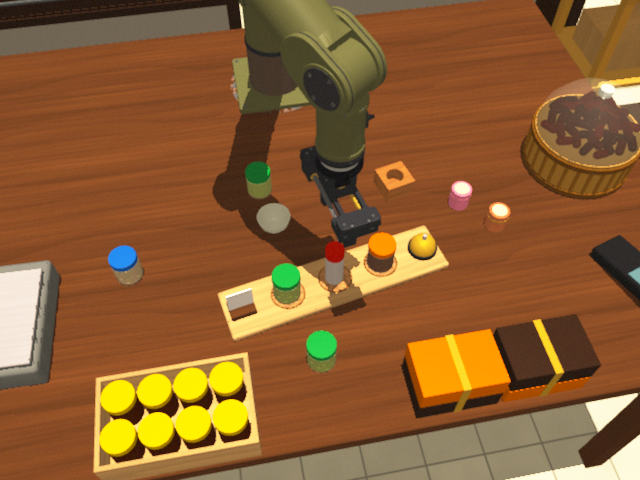

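The canister stands on the middle round near (335,265). Now the copper tin.

carry_out(commands=[[[0,0,0,2,0,0,8.8],[0,0,0,5.5,-0.2,0,8.8],[0,0,0,9,-0.3,0,8.8],[0,0,0,12.5,-0.4,0,8.8],[0,0,0,16,-0.5,0,8.8],[0,0,0,19.5,-0.6,0,8.8],[0,0,0,23,-0.8,0,8.8],[0,0,0,26.5,-0.9,0.5,8.8],[0,0,0,30,-1,1,8.8],[0,0,0,33,-1.1,2,8.8]]])

```text
clock: 21.17
tool_pos: [0.5536, 0.3544, 0.1799]
eef_rot: [0.637, 0.771, 0.0, -0.0]
contact_force: [-0.1, 0.1, -0.5]
opening: 0.997
```

carry_out(commands=[[[0,0,0,2,-0.1,1,8.8],[0,0,0,3.8,-0.2,2,8.8],[0,0,0,4.4,-0.2,2.6,8.8],[0,0,0,4.4,-0.2,2.6,8.8],[0,0,0,4.4,-0.2,2.6,8.8],[0,0,0,4.4,-0.2,2.6,8.8],[0,0,0,4.4,-0.2,2.6,8.8]]])

```text
clock: 21.75
tool_pos: [0.546, 0.3928, 0.1552]
eef_rot: [0.639, 0.769, -0.0, 0.001]
contact_force: [-0.7, -0.1, 0.7]
opening: 0.995
```

```bash
python3 -c "
from h import *
snap('wrist','w15')
go(.547,.3965,.03,11)
"
```

```text
shift [ 0.32  0.16 13.63] turn [ 0.001  0.001 -0.007] now g [0.5458 0.3931 0.1663] yaw 10.6 tilt [ 0.001 -0.001] F [ 0.1 -0.  -0.8] op 87.7 t 21.8 q [-0.37  0.93 -0.66  1.47  0.65  0.96 -1.03]
```

View pics/w15.png

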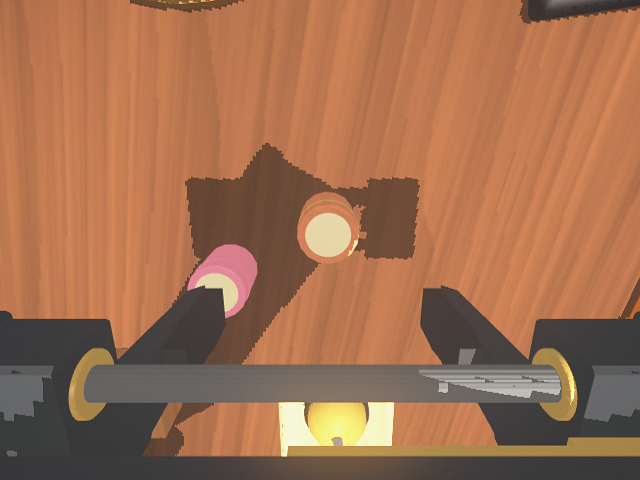

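The copper tin's disc is at (328,235). The pink tin is at (217,288), close to the left finger's path, so I'll check clearance.

```bash
python3 -c "
from h import *
s=snap('wrist')
t=ray(s,(328,234.5),.05);p=ray(s,(217,292),.05);print(t,p)
go(t[0],t[1],.03,11)
st=r.get_state();M=R.from_quat(st['eef_rot']).as_matrix();print('pink-tin in tool xy',(M.T@(p-t))*1000)
"
```

```text
[0.5488665  0.39878436 0.05      ] [0.47691848 0.34036392 0.05      ]
shift [ 0.48  0.4  13.64] turn [ 0.001  0.001 -0.007] now g [0.5457 0.3934 0.1664] yaw 10.6 tilt [ 0.001 -0.   ] F [-0.8 -1.1 -0.5] op 88.1 t 21.85 q [-0.37  0.93 -0.66  1.47  0.65  0.96 -1.03]
pink-tin in tool xy [-4.41747401e+01 -8.14742577e+01 -5.34209716e-02]
```

carry_out(commands=[[[0,0,0,0.4,0.3,2.5,7.5],[0,0,0,0.4,0.3,5,7.5],[0,0,0,0.4,0.3,7.5,7.5],[0,0,0,0.4,0.3,10,7.5],[0,0,0,0.4,0.3,12,7.5],[0,0,0,0.4,0.3,13.2,7.5],[0,0,0,0.4,0.3,13.6,7.5],[0,0,0,0.4,0.3,13.6,7.5],[0,0,0,0.4,0.3,13.6,7.5]]])

```text
clock: 22.6
tool_pos: [0.5475, 0.3996, 0.02]
eef_rot: [0.638, 0.77, 0.001, 0.0]
contact_force: [-0.3, 0.4, 0.6]
opening: 0.851
```

carry_out(commands=[[[0,0,0,0,0,0,5.5],[0,0,0,0,0,0,4],[0,0,0,0,0,0,4],[0,0,0,0,0,0,4],[0,0,0,0,0,0,4],[0,0,0,0,0,0,4],[0,0,0,0,0,0,4]]], force=15)

```text
clock: 23.18
tool_pos: [0.5473, 0.3993, 0.0193]
eef_rot: [0.638, 0.77, 0.0, 0.0]
contact_force: [0.3, 0.1, 2.7]
opening: 0.496
```

```bash
python3 -c "
from h import *
snap('wrist','w16')
go(.608,.1285,.18,11)
"
```

```text
shift [-27.73   0.95 -14.97] turn [ 0.001 -0.    -0.005] now g [0.5473 0.3992 0.0303] yaw 10.7 tilt [0.001 0.   ] F [ 0.8 -0.1  3.6] op 43.7 t 23.23 q [-0.42  1.11 -0.57  1.5   0.77  0.77 -1.12]
```

View pics/w16.png

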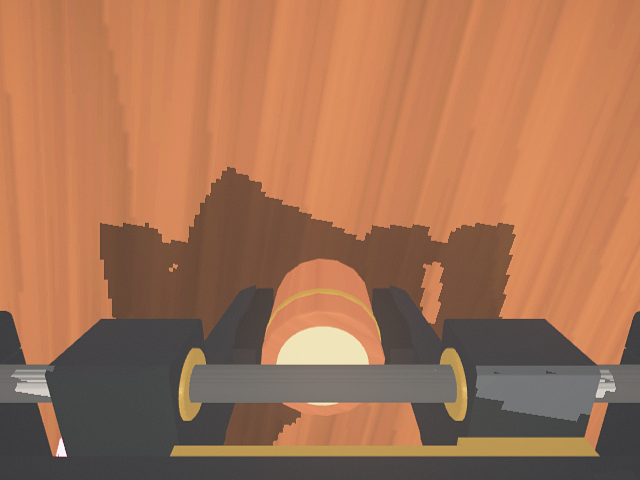

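carry_out(commands=[[[0,0,0,0,0,-1,4],[0,0,0,0,0,-3,4],[0,0,0,0,0,-5.5,4],[0,0,0,0,0,-8,4],[0,0,0,0,0,-10.5,4],[0,0,0,0,0,-13,4],[0,0,0,0,0,-14.5,4],[0,0,0,0,0,-15,4],[0,0,0,0,0,-15,4]]])

```text
clock: 23.98
tool_pos: [0.547, 0.3996, 0.1702]
eef_rot: [0.638, 0.77, 0.001, 0.0]
contact_force: [1.1, -1.4, -2.0]
opening: 0.492
```

carry_out(commands=[[[0,0,0,-1.5,0,0,4],[0,0,0,-4.5,0.1,0,4],[0,0,0,-8,0.2,0,4],[0,0,0,-11.5,0.4,0,4],[0,0,0,-15,0.5,0,4],[0,0,0,-18.5,0.6,0,4],[0,0,0,-22,0.7,0,4],[0,0,0,-25,0.8,0,4],[0,0,0,-27,0.9,0,4],[0,0,0,-27.7,0.9,0,4]]])

```text
clock: 24.82
tool_pos: [0.6071, 0.1209, 0.1664]
eef_rot: [0.641, 0.768, -0.004, 0.001]
contact_force: [-0.3, -0.5, -1.3]
opening: 0.49
```

carry_out(commands=[[[0,0,0,0,0,0,4],[0,0,0,0,0,0,4],[0,0,0,0,0,0,4],[0,0,0,0,0,0,4],[0,0,0,0,0,0,4]]])

```text
clock: 25.23
tool_pos: [0.6067, 0.1306, 0.1689]
eef_rot: [0.637, 0.771, 0.0, -0.0]
contact_force: [0.1, 0.4, -1.6]
opening: 0.495
```

```bash
python3 -c "
from h import *
snap('wrist','w17');snap('scene','s17')
go(.608,.1285,.1113,11)
"
```

```text
shift [-0.15  0.08  6.86] turn [ 0.    -0.    -0.003] now g [0.6069 0.1298 0.1799] yaw 10.8 tilt [-0.  0.] F [-0.5 -0.2 -0.9] op 43.5 t 25.33 q [ 0.09  0.86 -0.7   1.64  0.68  0.9  -0.69]
```

View pics/w17.png

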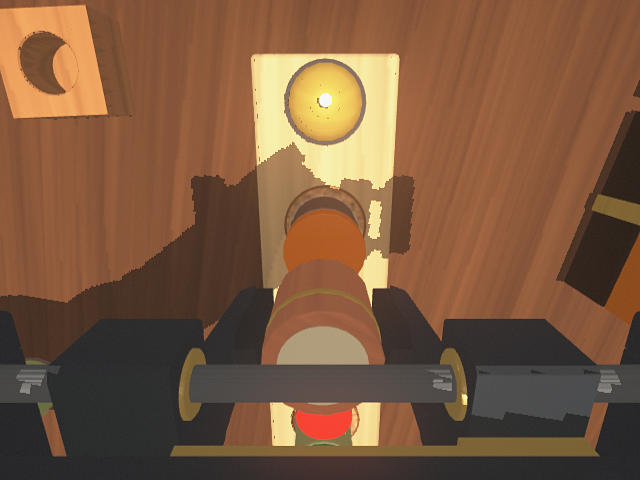

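View pics/s17.png

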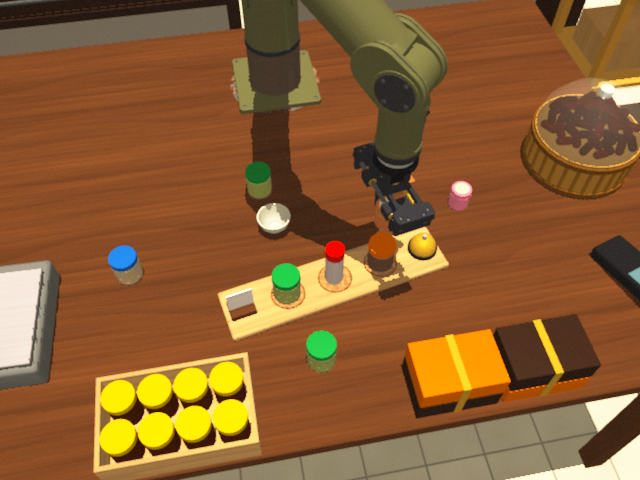

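```bash
python3 -c "
from h import *
s=snap('wrist')
l=fit(s,(284,208,81,0,0),.081,.0275);print('lid',l)
t=fit(s,(262,318,122.5,0,0),.1996,.022);print('tin',t)
M=R.from_quat(r.get_state()['eef_rot']).as_matrix();print('lid-tin tool cm',(M.T[:,:2]@(l[0]-t[0]))*100)
go(.608,.1285,.1113,11)
S=snap('scene')
for n,p,z,rad,hue in [('green',(287,274),.081,.0275,None),('can',(335,248),.115,.018,None)]:
  m,b=blob(S,p,box=20);print(n,b,fit(S,b,z,rad))
"
```

```text
lid (array([0.60781315, 0.13074397]), array([-1.35119773,  1.35156925,  0.09217106]))
tin (array([0.60789895, 0.12544856]), array([-1.32858598,  1.3291285 ,  0.14707848]))
lid-tin tool cm [ 5.21784806e-01  9.07101360e-02 -1.11783479e-05]
shift [-0.11  0.08  6.86] turn [ 0.     0.    -0.004] now g [0.607  0.1295 0.1799] yaw 10.8 tilt [ 0. -0.] F [-0.9 -0.6 -0.7] op 43.6 t 25.38 q [ 0.09  0.86 -0.7   1.64  0.68  0.9  -0.69]
green (np.int32(272), np.int32(264), np.int32(28), np.int32(27), np.int32(601)) (array([ 0.64778679, -0.06920803]), array([-0.61241095,  0.61262717, -0.02064455]))
can (np.int32(324), np.int32(238), np.int32(30), np.int32(26), np.int32(428)) (array([0.62129492, 0.03727697]), array([ 5.42766942, -5.42545525,  0.12282394]))
```

carry_out(commands=[[[0,0,0,0,0.1,1.2,4],[0,0,0,0.1,0.1,2.4,4],[0,0,0,0.1,0.1,3.6,4],[0,0,0,0.1,0.1,4.8,4],[0,0,0,0.1,0.1,5.7,4],[0,0,0,0.1,0.1,6.2,4],[0,0,0,0.1,0.1,6.4,4],[0,0,0,0.1,0.1,6.4,4],[0,0,0,0.1,0.1,6.4,4],[0,0,0,0.1,0.1,6.4,4]]])

```text
clock: 26.27
tool_pos: [0.6084, 0.13, 0.1055]
eef_rot: [0.638, 0.77, 0.0, 0.0]
contact_force: [-0.8, 0.3, -1.3]
opening: 0.494
```

```bash
python3 -c "
from h import *
S=snap('scene');D=snap('side')
go(.608,.1285,.1113,11)
snap('wrist','w18')
cv2.imwrite('pics/s18.png',np.hstack([cv2.resize(S['pixels'][190:290,330:430,::-1],(400,400)),cv2.resize(D['pixels'][210:310,230:330,::-1],(400,400))]))
"
```

```text
shift [-0.13 -0.06  0.52] turn [ 0.001  0.    -0.005] now g [0.6084 0.1299 0.1165] yaw 10.7 tilt [0.001 0.   ] F [ 0.5  0.2 -1. ] op 43.2 t 26.37 q [ 0.06  0.94 -0.65  1.67  0.75  0.79 -0.75]
```

View pics/s18.png

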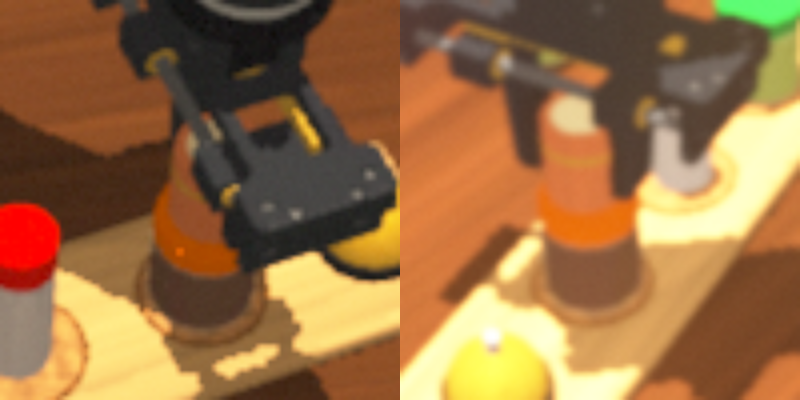

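View pics/w18.png

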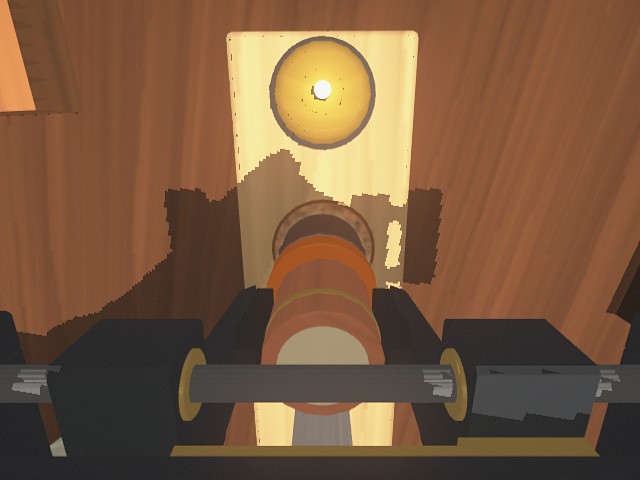

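Laterally the tin is centred on the lid. Along the board, the wrist view suggests it is about 4 mm short of centre, away from the bell. I'll nudge it +3 mm and set it down.

carry_out(commands=[[[0,0,0,0.1,0,0,4],[0,0,0,0.3,0,0.1,4],[0,0,0,0.3,0,0.25,4],[0,0,0,0.3,0,0.4,4],[0,0,0,0.3,0,0.5,4],[0,0,0,0.3,0,0.5,4],[0,0,0,0.3,0,0.5,4]]])

```text
clock: 27.0
tool_pos: [0.6074, 0.1329, 0.1003]
eef_rot: [0.638, 0.77, -0.0, 0.0]
contact_force: [-1.3, 0.7, 4.3]
opening: 0.497
```

```bash
python3 -c "
from h import *
snap('wrist','w19')
go(.608,.1285,.1113,11)
"
```

```text
shift [-0.44 -0.02 -0.  ] turn [ 0.     0.    -0.005] now g [0.6074 0.1329 0.1113] yaw 10.7 tilt [ 0. -0.] F [-2.8  0.3  4.4] op 43.6 t 27.05 q [ 0.05  0.95 -0.64  1.67  0.76  0.79 -0.76]
```

View pics/w19.png

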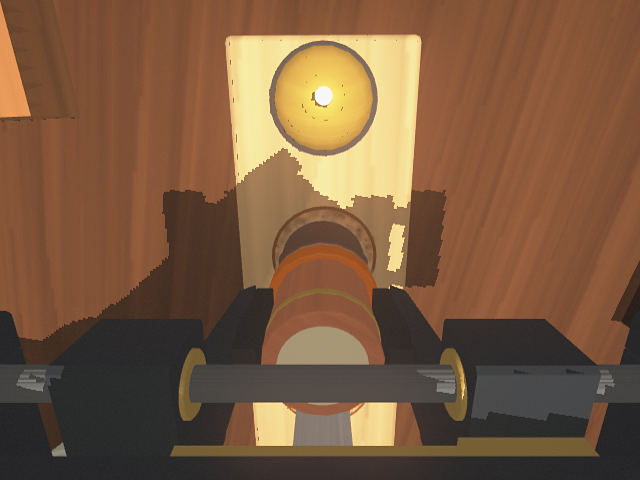

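The tin is in contact, and the visible lid rim is even. Release.

carry_out(commands=[[[0,0,0,0,0,0,5],[0,0,0,0,0,0,6.5],[0,0,0,0,0,0,8],[0,0,0,0,0,0,8],[0,0,0,0,0,0,8],[0,0,0,0,0,-2,8],[0,0,0,0,0,-5,8],[0,0,0,0,0,-8,8],[0,0,0,0,0,-11,8],[0,0,0,0,0,-13,8]]])

```text
clock: 27.88
tool_pos: [0.6082, 0.1334, 0.2327]
eef_rot: [0.638, 0.77, 0.001, 0.001]
contact_force: [-0.0, -0.6, -0.1]
opening: 0.907
```

carry_out(commands=[[[0,0,0,2,-2,0,8],[0,0,0,5,-5,0,8],[0,0,0,7,-8,0,8],[0,0,0,9,-11,0,8],[0,0,0,11,-13,0,8],[0,0,0,12,-14,0,8],[0,0,0,12,-14,0,8],[0,0,0,12,-14,0,8]]])

```text
clock: 28.55
tool_pos: [0.4477, 0.2248, 0.2301]
eef_rot: [0.637, 0.771, 0.0, 0.0]
contact_force: [0.4, 0.2, -0.3]
opening: 0.908
```

```bash
python3 - <<'E'
from h import *
S=snap('scene','s20');D=snap('side','d20')
cv2.imwrite('pics/s20c.png',np.hstack([cv2.resize(S['pixels'][200:320,220:370+80,::-1],None,fx=2.6,fy=2.6)]))
go(.5,.2,.2,11)
cv2.imwrite('pics/d20c.png',cv2.resize(D['pixels'][180:330,220:370,::-1],None,fx=4,fy=4,interpolation=cv2.INTER_CUBIC))
E
```

```text
shift [-3.26  4.59  4.07] turn [ 0.     0.001 -0.007] now g [0.4489 0.2237 0.2407] yaw 10.6 tilt [ 0.001 -0.001] F [ 0.1 -0.3 -0.9] op 79.8 t 28.65 q [-0.09  0.64 -0.75  1.93  0.6   0.8  -1.  ]
```

View pics/s20.png

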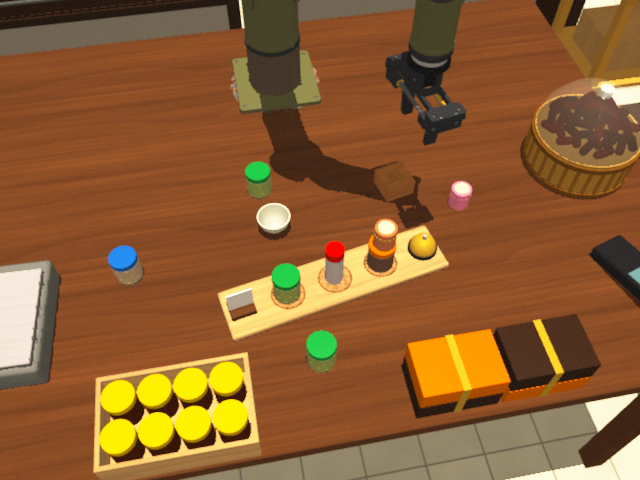

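View pics/s20c.png

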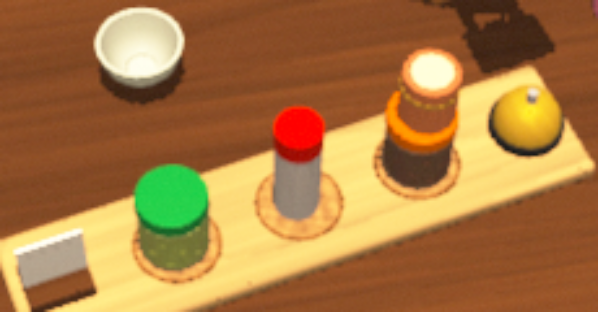

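View pics/d20c.png

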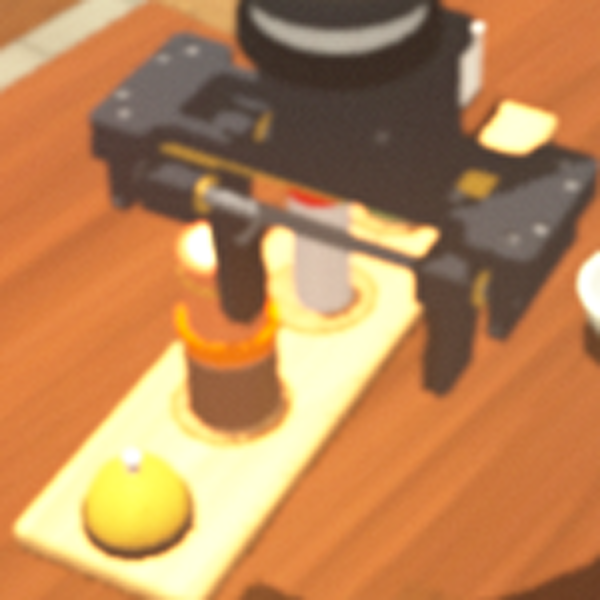

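```bash
python3 - <<'E'
from h import *
S=snap('scene')
cv2.imwrite('pics/s21c.png',cv2.resize(S['pixels'][205:305,265:405,::-1],None,fx=5.7,fy=5.7,interpolation=cv2.INTER_CUBIC))
I=S['pixels'][:,:,::-1].copy(); k=6
I=cv2.resize(I[205:305,265:405],None,fx=k,fy=k,interpolation=cv2.INTER_CUBIC)
for (x,y),zr in [((.608,.1285),[(.015,.028),(.081,.0275),(.131,.022)]),((.6265,.030),[(.015,.018),(.115,.018)]),((.646,-.0685),[(.015,.028),(.081,.0275)])]:
  for z,rad in zr:
    q=((proj(S,disc(x,y,z,rad))-[265,205]+.5)*k-.5).round().astype(np.int32); cv2.polylines(I,[q],True,(255,0,0),1)
cv2.imwrite('pics/o21.png',I[:,:800])
E
```

```text
(no output)
```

View pics/o21.png

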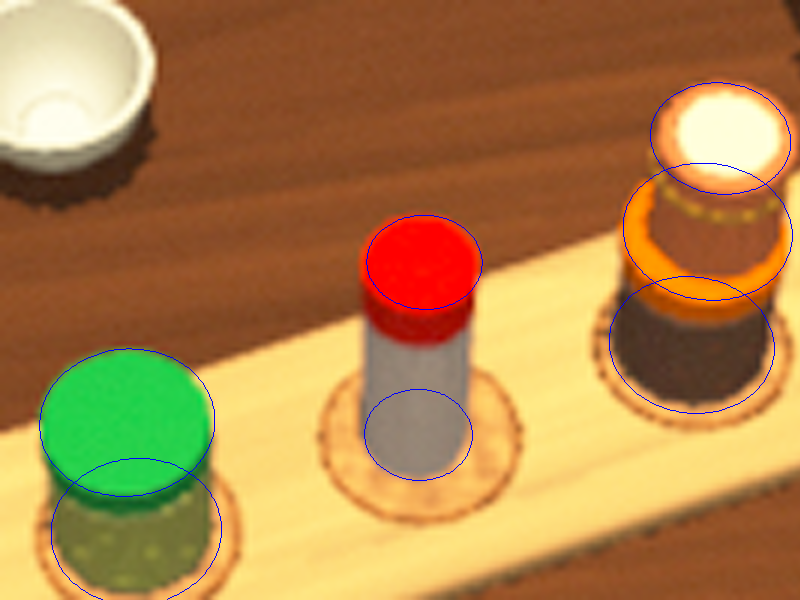

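In the overlay, all outlines at the round centres match the objects within a few pixels, about 1–3 mm. The arm is clear and the bowl at (273,220) and blue jar at (124,262) look unmoved. I'm handing in.

```bash
python3 -c "
from plant import r
print(r.finish_job(), r.get_state()['clock'])"
```

```text
the job is handed in; nothing more can be done
the job is handed in; nothing more can be done
```

The tasting board is set out and handed in. That was at about 29 s on the robot's clock; no verdict is reported.

- **What I did:** I stood the right-most green-lidded jar on the round by the card stand and the orange-lidded jar on the round by the bell. I drew the canister straight up out of the sleeve and stood it on the middle round, then set the copper tin on the orange lid. Contact forces stayed at a few newtons.
- **Last checks:** I projected outlines for the target positions onto the final scene picture. They matched all four objects to about 1–3 mm, all standing upright, released, and with the arm clear. The blue jar and the bowl looked unmoved by eye.
- **What disagreed:**
  - The wrist and side cameras differed from the scene camera by 2–5 mm on some points, so I averaged them.
  - For the tin, the arm's own position said it was centred along the board, but the wrist view suggested 4–5 mm short. I shifted it 3 mm toward the bell before release.
  - The final side view was partly hidden by the gripper, so the final check rests on the scene camera alone.
- **Joint near its limit:** Joint 6 came to about 0.04, its lower limit, while picking up the orange jar. I saw no stop or error from it.

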